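# Warm the glaze bowls in the bakery's dry-heat warmer

### The arm

A 6-joint arm with a two-finger parallel gripper is mounted at the origin on the work surface. World frame = base frame: x ahead of the robot, y to its left, z up, the work surface at z = 0. Lengths are in m, angles in rad, forces in N, time in s.
With the tool pointing down it reaches from about 0.3 to 0.775 m from the base axis. Payload 14.6 kg.
Tool frame: the origin (TCP) lies on the centre line of the jaws, within the pads' length; the fingertips stand 19 mm ahead of it and the grasp point (between the pads) is the TCP; z points along the fingers, y is the line along which they close (so a half turn about z gives the same grasp; the last joint's range is limited). The gripper opens to 94 mm and grips with 3 to 60 N. Pads are 16 mm wide; open, the fingers measure 119 mm over their backs; the gripper's body (75 mm by 177 mm) begins 78 mm behind the grasp point.
Start: joints at [1.151, 0.3, 1.521, -0, 1.321, -0.067], TCP at [0.19, 0.516, 0.224] pointing down, gripper open.
Joint ranges: [-3.03, 3.03], [-0.79, 2.21], [0.23, 2.52], [-1.04, 4.18], [0, 3.07], [-2.55, 2.55]. Speed limits (rad/s): [2.22, 2.22, 2.57, 3.14, 3.14, 3.14].

### API

Orientations are given as [roll, pitch, yaw] about the fixed x, y, z axes, in that order (R = Rz(yaw) Ry(pitch) Rx(roll)).
In Python, from station import get_obs, camera, workorder gives the robot as it stands.
- The arm moves only by the tool play_rows, never from a script. Its argument "motion" is a list that holds one entry, the list of rows, each a list of 7 numbers: the shift along the tool's x, y, z as a fraction of full scale, then the turn, a rotation vector about the tool's x, y, z as a fraction of full scale, then the opening, from -1 (shut) to 1 (fully open). In form: [[[x, y, z, ax, ay, az, grip], ...]]. A call has 1 to 10 rows; each row is the pose to reach, as a shift and turn from the pose commanded when the call began, along the tool's axes at that moment, turning the shorter way round; what a row does not reach only later rows make up. Full scale, the value 1, is 0.25 m for a shift and 2 pi rad for a turn. A row lasts 1/10 s, in which the tool goes at most 50 mm and 8.59 degrees, less where a joint would pass 70% of its speed; a pose out of reach is approached as far as the arm can. A call with a number of a shift or a turn outside -1 to 1 is refused whole. A call with a gripper value outside its range is refused whole. The fingers move at their own pace and stop on an object; "grip_force" is the grip in N (left out, the last holds). Time passes only in rows, so rows that repeat a pose let the fingers close. It gives the time, the measured TCP pose, the force, the opening and the grip force at its end, in the units of the state.
- get_obs(): the state, without advancing time (a new reading comes with each control period).
- camera(name): name is "side" or "top"; returns a dict with "frame" (420x560x3 uint8, red, green, blue), "z_map" (420x560 float32, m along the optical axis (not along the pixel's ray), 0 where there is no reading), "camera_matrix" (3x3 intrinsics, pixels), "T" (4x4, takes a point from camera to world coordinates). Camera axes: x right, y up, looking along -z (the intrinsics and any distortion apply to the point x, -y, -z); pixel columns grow to the right and rows downward; lengths in m; the calibration is good to about 2 mm. A picture is of the moment at which its call begins.
- workorder.hand_in(): hands the job in; it is judged then, once.
The state is a dict: "time_s": time; "qpos": joint angles; "joint_vel": joint speeds; "tau": joint torques, N m; "ee_pos": TCP position; "eef_rot": TCP orientation; "force": force on the tool from outside, world axes, zero at the start; "moment": the same for the moment, N m; "grip_width": finger opening in m; "grip_force": force on a finger pad.
Only numpy, scipy, OpenCV 4.12 (cv2) and the standard library are available. Lean on these libraries where they do the work, as an engineer would, in place of code of your own. Each camera call takes 0.05 s, during which the arm holds its last target. There are 200 camera calls.

### The job

Get the blue bowls warming: take the clear cover off the warmer and park it on the free half of the wire rack, then stack every blue bowl upright one inside another, fully home, in the middle of the warmer's tank. Put the cover back so that it sits flat over the tank's rim, and last of all turn the dial to the two orange dots. Drop nothing from a height, and leave the buns and the jar where they are.

Things in the scene. Friction and masses are not known exactly. Their poses are not given: they have to be found in the camera images.
- bowl1: blue stoneware bowl, 50 mm high, 96 mm across the rim, 0.11 to 0.22 kg; origin at the centre of its underside, z up through its mouth. An upright rim band 8 mm thick (radius 40 to 48 mm) runs from 36 to 50 mm up; below it a cone tapers from radius 38 mm to 24 mm at its heavy foot. Three to five of the five alike bowls are present, the others read None all through
- bowl2: blue bowl like bowl1. To grasp: pinch the rim band from above, one finger in the bowl and one outside; a ledge inside lets the inner fingertip go only 11 mm below the rim. Fully home in another bowl, its band stands on the band below, so it sits 14 mm higher, with 2 mm play sideways
- bowl3: blue bowl like bowl1, same origin and axes
- bowl4: blue bowl like bowl1, same origin and axes
- bowl5: blue bowl like bowl1, same origin and axes
- cover: the warmer's cover, a clear dome 170 mm across with a white band round its open foot and a black knob on top; origin at the centre of its open underside, z up; 0.2 to 0.32 kg. It starts on the tank. Inside radius 80 mm, inside height 58 mm; the dome's top is 73 mm up, the knob, 32 mm across, runs from there to 110 mm
- cover_knob (a point): point on the cover's axis in its knob, 95 mm above the cover's foot, where to pinch it from above
- warmer: dry-heat chocolate warmer, a white box 350 x 230 mm, 120 mm high, fixed to the table; origin under the centre of its round tank at table height, z up, its front (dial panel) towards its own -x. The box reaches from x = -245 to +105 mm and 115 mm to either side
- tank (a point): centre of the round steel tank's flat floor, 65 mm above the table. Tank: 148 mm across, 55 mm deep below the box's top. A raised rim round its mouth (outer radius 77 mm, 6 mm high) locates the cover, which goes round it with 3 mm play and stands on the box's top, its foot 55 mm above this point. Five nested bowls rise 51 mm above the box's top
- dial (a joint): the warmer's dial, a black knob with a bar grip, on the panel in front of the tank; radians, 0 = off, grows as it is turned clockwise seen from above, to 2.6. Marks: white dash 0 (off), one white dot 0.7, two orange dots 1.4, three white dots 2.1. Stiff (about 0.05 N m), no clicks, stays where it is left. Starts between 0 and 0.4
- dial_grip (a point): point on the dial's axis, 37 mm above the box's top, where to pinch the bar from above: 14 mm thick, 49 mm long, its top 7 mm above this point. The point's x axis lies along the bar; its -x end bears the white pointer line, which at dial 0 points to the warmer's front (the warmer's -x)
- rack: wire cooling rack, fixed, 400 x 190 mm, top 20 mm above the table; origin under its centre, long side along its x. Two buns stand on its far half
- rack_spot (a point): centre of the rack's free near half, on its top; a clear place for the cover
- bun1: brioche bun 86 mm across, 50 mm high, on the rack's far half; bystander, origin under its centre
- bun2: brioche bun 86 mm across, 50 mm high, on the rack's far half; bystander, origin under its centre
- bun3: brioche bun 86 mm across, 50 mm high, standing among the bowls; bystander, origin under its centre
- jar: glass jar with an orange cap, 62 mm across, 78 mm high, standing among the bowls; bystander, origin under its centre

How it is judged:
On the way, in this order (a step that is already met when the one before it is completed fails the run):
1. the cover is taken off the warmer and stands upright on the rack's free half (horizontal distance between cover and rack_spot below 0.06 m and angle between cover's own z axis and vertical below 0.05 rad and z of cover in the frame of rack_spot between -0.006 and 0.006 m), for 0.2 s.
2. every blue bowl present stands upright in one nested stack in the middle of the tank (angle between each of bowl1, bowl2, bowl3, bowl4, bowl5's own z axis and vertical below 0.08 rad and horizontal distance between each of bowl1, bowl2, bowl3, bowl4, bowl5 and tank below 0.02 m and (z of bowl1 in the frame of tank between -0.004 and 0.004 m or z of bowl1 in the frame of tank between 0.01 and 0.018 m or z of bowl1 in the frame of tank between 0.024 and 0.032 m or z of bowl1 in the frame of tank between 0.038 and 0.046 m or z of bowl1 in the frame of tank between 0.052 and 0.06 m) and (z of bowl2 in the frame of tank between -0.004 and 0.004 m or z of bowl2 in the frame of tank between 0.01 and 0.018 m or z of bowl2 in the frame of tank between 0.024 and 0.032 m or z of bowl2 in the frame of tank between 0.038 and 0.046 m or z of bowl2 in the frame of tank between 0.052 and 0.06 m) and (z of bowl3 in the frame of tank between -0.004 and 0.004 m or z of bowl3 in the frame of tank between 0.01 and 0.018 m or z of bowl3 in the frame of tank between 0.024 and 0.032 m or z of bowl3 in the frame of tank between 0.038 and 0.046 m or z of bowl3 in the frame of tank between 0.052 and 0.06 m) and (z of bowl4 in the frame of tank between -0.004 and 0.004 m or z of bowl4 in the frame of tank between 0.01 and 0.018 m or z of bowl4 in the frame of tank between 0.024 and 0.032 m or z of bowl4 in the frame of tank between 0.038 and 0.046 m or z of bowl4 in the frame of tank between 0.052 and 0.06 m) and (z of bowl5 in the frame of tank between -0.004 and 0.004 m or z of bowl5 in the frame of tank between 0.01 and 0.018 m or z of bowl5 in the frame of tank between 0.024 and 0.032 m or z of bowl5 in the frame of tank between 0.038 and 0.046 m or z of bowl5 in the frame of tank between 0.052 and 0.06 m) and horizontal distance between bowl1 and bowl2 below 0.005 m and horizontal distance between each of bowl1, bowl2 and bowl3 below 0.005 m and horizontal distance between each of bowl1, bowl2, bowl3 and bowl4 below 0.005 m and horizontal distance between each of bowl1, bowl2, bowl3, bowl4 and bowl5 below 0.005 m), for 0.3 s.
3. the cover sits flat over the tank's rim (horizontal distance between cover and tank below 0.006 m and angle between cover's own z axis and vertical below 0.04 rad and z of cover in the frame of tank between 0.051 and 0.059 m), for 0.2 s.
4. the dial points to the two orange dots (value of joint dial between 1.23 and 1.57 rad), for 0.2 s.
At the end, for the whole second after the job is handed in: All bowls present nested upright in the tank, axes within 5 mm of each other and 20 mm of its centre, fully home (14 mm steps, 4 mm tolerance); cover seated, within 6 mm of the axis, 4 mm of its height, level to 0.04 rad; dial at 1.4 within 0.17 rad; all released and at rest (all of step 2 and all of step 3 and all of step 4 and linear speed of each of bowl1, bowl2, bowl3, bowl4, bowl5, cover below 0.03 m/s); the robot touches nothing.
It fails at once if a bun or the jar is shoved more than 6 cm or knocked over (distance of any of bun1, bun2, bun3, jar from where it was at the start of the episode above 0.06 m or angle between any of bun1, bun2, bun3, jar's own z axis and vertical above 0.6 rad).
It fails at once if a bowl or the cover is dropped from a height (falls faster than 1.5 m/s, about 11 cm) (linear speed of any of bowl1, bowl2, bowl3, bowl4, bowl5, cover above 1.5 m/s).
Of bowl1, bowl2, bowl3, bowl4, bowl5 only 3 to 5 are there at a start; the rules pass over those that are not, and their reading is None.
At some moment in a run one of bowl1, bowl2, bowl3, bowl4, bowl5, cover may be knocked a few centimetres aside while the robot is not near it.
It also fails if it takes over 210 s, if anything falls off the work surface, if the arm or the gripper's body presses on something with over 40 N, if the wrist force passes 120 N, or if a joint passes its speed limit or range.

## Working session

There is one attempt and no reset: what is moved stays moved. The work goes in short steps, Python scripts to look and compute and a tool call to move; the robot and the scene stay as the last step left them, time stands still between calls to the robot, and variables do not carry over. Pictures are saved under pics/ and viewed, at most 14 in all, crops included, and the job is handed in when it is done.

Besides the shell and the picture viewer there is one more tool, called after "Call:" as name([rows], argument=value, ...), one row to a line, values as JSON. play_rows: Moves the arm, as the interface text tells. Its arguments: {"type":"object","properties":{"motion":{"type":"array"},"grip_force":{"type":"number"}},"required":["motion"]}

```bash
ls; mkdir -p pics; cat > h.py <<'E'
import numpy as np, cv2
from station import get_obs, camera, workorder
def cloud(c):
    z=c["z_map"];K=c["camera_matrix"];v,u=np.mgrid[:z.shape[0],:z.shape[1]]
    p=np.stack([(u-K[0,2])/K[0,0]*z,-(v-K[1,2])/K[1,1]*z,-z],-1)
    P=p@c["T"][:3,:3].T+c["T"][:3,3]
    P[z<=0]=np.nan
    return P
def save(c,n,s=1): cv2.imwrite("pics/"+n,cv2.cvtColor(c["frame"],cv2.COLOR_RGB2BGR))
E
python3 - <<'E'
from h import *
for n in("top","side"):
    c=camera(n);save(c,n+"0.png");print(n,c["T"].round(3).tolist(),c["camera_matrix"].round(1).tolist());np.savez(n+"0.npz",**c)
o=get_obs();print(o)
E
```

```text
pics
top [[0.021, 0.994, -0.103, 0.453], [-0.999, 0.025, 0.036, -0.04], [0.038, 0.102, 0.994, 0.997], [0.0, 0.0, 0.0, 1.0]] [[398.2, 0.0, 280.9], [0.0, 398.2, 213.2], [0.0, 0.0, 1.0]]
side [[0.914, 0.265, -0.306, 0.115], [-0.405, 0.58, -0.707, -1.071], [-0.01, 0.77, 0.637, 1.04], [0.0, 0.0, 0.0, 1.0]] [[540.3, 0.0, 280.6], [0.0, 540.3, 222.0], [0.0, 0.0, 1.0]]
{'time_s': 0.1, 'qpos': array([ 1.15139505e+00,  3.00431895e-01,  1.52148099e+00,  1.78696618e-05,
        1.32071615e+00, -6.65912037e-02]), 'joint_vel': array([-0.00175015, -0.00269767, -0.00147208, -0.00061274, -0.00114731,
       -0.00083859]), 'tau': array([ 1.18039265e-03, -5.32644689e+01, -3.53288949e+01,  7.10073486e-02,
        2.34126515e-02,  6.34156237e-06]), 'ee_pos': array([0.18995539, 0.51593763, 0.22395017]), 'eef_rot': array([-3.14055972e+00, -8.62336381e-05,  2.78877810e+00]), 'force': array([-0.09459026, -0.06848374, -0.09846442]), 'moment': array([-0.03774838, -0.02567066,  0.00851573]), 'grip_force': 0.0, 'grip_width': 0.09403636151013553}
```

View pics/top0.png

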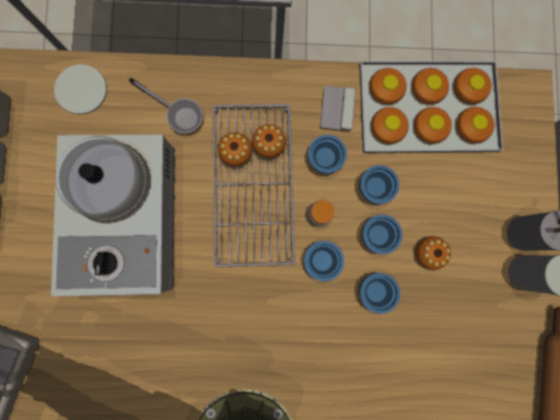

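View pics/side0.png

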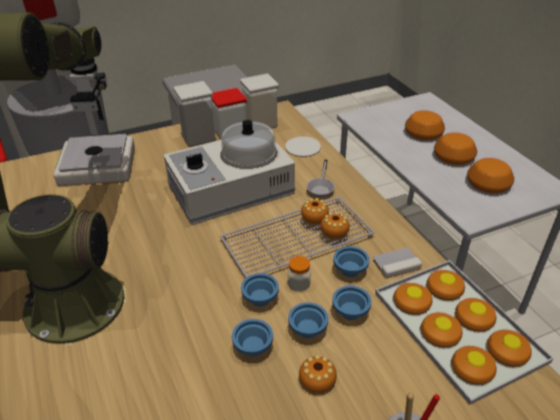

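Five bowls are visible in the top view, at about (327,155), (379,185), (382,235), (324,261) and (379,292). The jar is at (321,212) and bun3 at (433,253). The warmer is at left, with its knob at (91,173) and dial at (103,263). The rack's free half is the lower one, around (254,225).

```bash
cat > m1.py <<'E'
from h import *
def fitc(p):
    A=np.c_[2*p,np.ones(len(p))];s=np.linalg.lstsq(A,(p**2).sum(1),rcond=None)[0];return s[:2],np.sqrt(s[2]+s[0]**2+s[1]**2)
def bowls(c,name=""):
    P=cloud(c);hsv=cv2.cvtColor(c["frame"],cv2.COLOR_RGB2HSV)
    m=cv2.inRange(hsv,(95,90,50),(120,255,255))
    m=cv2.morphologyEx(m,cv2.MORPH_OPEN,np.ones((3,3)))
    out=[]
    for k in cv2.findContours(m,cv2.RETR_EXTERNAL,cv2.CHAIN_APPROX_NONE)[0]:
        if cv2.contourArea(k)<250: continue
        mm=np.zeros_like(m);cv2.drawContours(mm,[k],-1,1,-1)
        q=P[mm>0];q=q[np.isfinite(q[:,0])]
        top=np.percentile(q[:,2],97);r=q[abs(q[:,2]-top)<.006]
        ce,ra=fitc(r[:,:2]); mid=(r[:,:2].max(0)+r[:,:2].min(0))/2
        K=c["camera_matrix"];h=cv2.convexHull(k)[:,0].astype(float)
        d=np.c_[(h[:,0]-K[0,2])/K[0,0],-(h[:,1]-K[1,2])/K[1,1],-np.ones(len(h))]@c["T"][:3,:3].T
        t=(top-c["T"][2,3])/d[:,2];g=c["T"][:2,3]+d[:,:2]*t[:,None];ch,rh=fitc(g)
        print(name,"bowl",mid.round(4),"fit",ce.round(4),ra.round(4),"hull",ch.round(4),rh.round(4),"top",top.round(4),len(r))
        out.append((*mid,top))
    return np.array(out)
E
python3 - <<'E'
from m1 import *
for n in("top","side"):
    c=np.load(n+"0.npz");bowls(c,n);P=cloud(c)
    hsv=cv2.cvtColor(c["frame"],cv2.COLOR_RGB2HSV);z=P[...,2]
    print("table z",np.nanmedian(z[np.isfinite(z)&(abs(z)<.02)]))
    reg=(P[...,0]>.15)&(P[...,0]<.75)&(P[...,1]>.15)&(P[...,1]<.6)
    b=reg&(abs(z-.12)<.006); 
    r=cv2.minAreaRect(P[b][:,:2].astype(np.float32)*1000);print("box",r,np.median(z[b]))
    dark=hsv[...,2]<50
    for lo,hi,nm in((.2,.25,"knob"),(.145,.18,"dial")):
        k=reg&(z>lo)&(z<hi); k=k&((P[...,0]<.4) if nm=="dial" else True)
        q=P[k];
        if len(q):print(nm,len(q),"med",np.median(q,0).round(4),"mid",((q.max(0)+q.min(0))/2).round(4),q.max(0).round(3),q.min(0).round(3),(cv2.minAreaRect(q[q[:,2]>q[:,2].max()-.008][:,:2].astype(np.float32)*1000)))
    # rack
    ra=(abs(z-.02)<.007)&(P[...,0]>.2)&(P[...,0]<.75)&(P[...,1]>-.05)&(P[...,1]<.2)
    ra=cv2.morphologyEx(ra.astype(np.uint8),cv2.MORPH_CLOSE,np.ones((15,15)));ra=cv2.morphologyEx(ra,cv2.MORPH_OPEN,np.ones((15,15)))
    q=P[(ra>0)&(abs(z-.02)<.007)]
    print("rack",len(q),cv2.minAreaRect(q[:,:2].astype(np.float32)*1000) if len(q)>5 else 0)
    o=cv2.inRange(hsv,(3,150,90),(18,255,255))
    for k in cv2.findContours(o,cv2.RETR_EXTERNAL,cv2.CHAIN_APPROX_NONE)[0]:
        if cv2.contourArea(k)>150:
            mm=np.zeros_like(o);cv2.drawContours(mm,[k],-1,1,-1);q=P[mm>0];print("orange",np.nanmedian(q,0).round(3),np.nanmax(q[:,2]).round(3))
E
```

```text
top bowl [ 0.367  -0.3112] fit [ 0.3675 -0.3117] 0.043 hull [ 0.3682 -0.3107] 0.0458 top 0.0509 317
top bowl [ 0.4409 -0.1782] fit [ 0.4404 -0.178 ] 0.0428 hull [ 0.4406 -0.1775] 0.0454 top 0.0509 285
top bowl [ 0.5073 -0.318 ] fit [ 0.5067 -0.3181] 0.0429 hull [ 0.5069 -0.3171] 0.0456 top 0.051 287
top bowl [ 0.6279 -0.3112] fit [ 0.6279 -0.3119] 0.0429 hull [ 0.6275 -0.3108] 0.0455 top 0.051 282
top bowl [ 0.6995 -0.1842] fit [ 0.6999 -0.1832] 0.0428 hull [ 0.6991 -0.1828] 0.0455 top 0.0511 272
table z -0.0005982097456012636
box ((535.1424560546875, 306.66961669921875), (351.2012939453125, 232.607421875), 2.3483262062072754) 0.1201436294768563
knob 321 med [0.6031 0.3052 0.2287] mid [0.6045 0.3087 0.2168] [0.621 0.324 0.233] [0.588 0.293 0.2  ] ((605.4408569335938, 309.4486389160156), (30.190383911132812, 30.17281150817871), 10.680953025817871)
rack 1230 ((556.651611328125, 22.43881607055664), (267.04278564453125, 138.94961547851562), 2.110814332962036)
orange [ 0.162 -0.729  0.049] 0.057
orange [ 0.464 -0.446  0.045] 0.055
orange [ 0.555 -0.17   0.077] 0.081
orange [0.703 0.04  0.
[... 862 characters left out ...]
20.2573547363281), 2.388199806213379) 0.11840796757742728
knob 314 med [0.2127 0.4563 0.2236] mid [0.3905 0.4293 0.225 ] [0.62  0.573 0.25 ] [0.161 0.285 0.2  ] ((188.10153198242188, 510.1845397949219), (121.60140228271484, 21.851701736450195), 70.90626525878906)
rack 725 ((563.187744140625, 19.29208755493164), (281.9516296386719, 143.72531127929688), 2.4406392574310303)
orange [ 0.458 -0.469  0.043] 0.056
orange [ 0.833 -0.581  0.031] 0.047
orange [ 0.828 -0.471  0.031] 0.048
orange [ 0.826 -0.361  0.031] 0.047
orange [ 0.553 -0.177  0.076] 0.081
orange [ 0.711 -0.023  0.061] 0.075
orange [ 1.421  0.072 -0.049] -0.028
orange [ 1.422  0.269 -0.05 ] -0.028
orange [ 1.423  0.465 -0.05 ] -0.028
```

```bash
python3 - <<'E'
from m1 import *
c=np.load("top0.npz");P=cloud(c);z=P[...,2]
d=(z>.14)&(z<.175)&(P[...,0]<.46)&(P[...,0]>.3)&(P[...,1]>.15)&(P[...,1]<.45)
q=P[d];print(len(q),q.max(0),q.min(0));t=q[q[:,2]>q[:,2].max()-.01]
print("bar",cv2.minAreaRect(t[:,:2].astype(np.float32)*1000),np.median(t[:,2]))
def ray(px,zz):
    K=c["camera_matrix"];px=np.array(px,float);d=np.c_[(px[:,0]-K[0,2])/K[0,0],-(px[:,1]-K[1,2])/K[1,1],-np.ones(len(px))]@c["T"][:3,:3].T
    return c["T"][:2,3]+d[:,:2]*((zz-c["T"][2,3])/d[:,2])[:,None]
r=ray([(213,107),(290,106),(294,264),(216,266)],.02);print("rack",r.round(3),r.mean(0))
im=cv2.cvtColor(c["frame"],cv2.COLOR_RGB2BGR)[225:300,50:175];cv2.imwrite("pics/dial0.png",cv2.resize(im,None,fx=6,fy=6,interpolation=cv2.INTER_CUBIC))
E
```

```text
261 [0.45033382 0.30970644 0.16710146] [0.40249016 0.29308618 0.14019232]
bar ((426.7932434082031, 301.73040771484375), (15.032562255859375, 47.26246643066406), 88.3258285522461) 0.16294035696321119
rack [[ 0.819  0.101]
 [ 0.829 -0.093]
 [ 0.43  -0.11 ]
 [ 0.422  0.079]] [ 0.62497868 -0.00570018]
```

View pics/dial0.png

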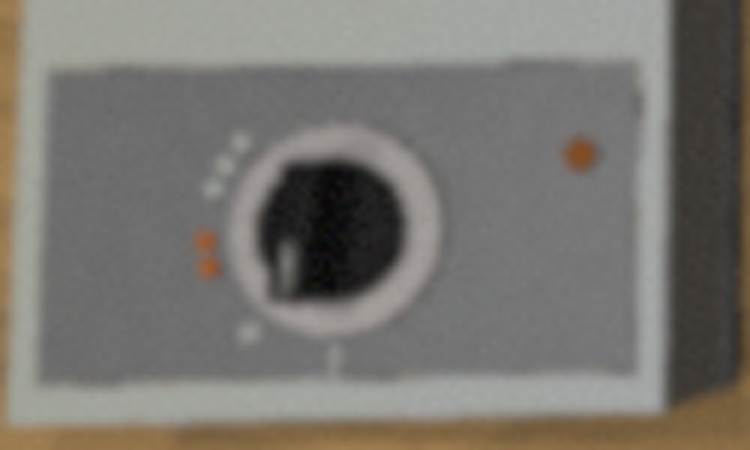

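The dial's pointer sits near the off mark at the lower left, and the orange dots at crop (207,255) are on the +y side, as expected. The dial is at about 0.07 rad with its axis at (0.427,0.302). The knob and tank axis come to (0.605,0.309) from two independent measurements. I'm moving now.

Call:
play_rows([
  [[0, 0, -0.2, 0, 0, 0, 1], [-0.1, 0, -0.4, 0, 0, 0.02, 1], [-0.88, 0, -0.4, 0, 0, 0.1939, 1], [-0.88, 0, -0.4, 0, 0, 0.1939, 1], [-0.88, 0, -0.4, 0, 0, 0.1939, 1], [-0.88, 0, -0.4, 0, 0, 0.1939, 1], [-0.88, 0, -0.4, 0, 0, 0.1939, 1], [-0.88, 0, -0.4, 0, 0, 0.1939, 1], [-0.88, 0, -0.4, 0, 0, 0.1939, 1], [-0.88, 0, -0.4, 0, 0, 0.1939, 1]],
])

```text
time_s: 1.1
ee_pos: [0.3966, 0.44, 0.324]
eef_rot: [-3.141, 0.001, 1.565]
force: [-0.0, -0.1, 0.3]
grip_width: 0.0939
grip_force: 0.0
```

Call:
play_rows([
  [[-0.26, 0.42, 0, 0, 0, 0, 1], [-0.522, 0.834, 0, 0, 0, 0, 1], [-0.522, 0.834, 0, 0, 0, 0, 1], [-0.522, 0.834, 0, 0, 0, 0, 1], [-0.522, 0.834, 0, 0, 0, 0, 1], [-0.522, 0.834, 0, 0, 0, 0, 1], [-0.522, 0.834, 0, 0, 0, 0, 1], [-0.522, 0.834, 0.2, 0, 0, 0, 1], [-0.522, 0.834, 0.2, 0, 0, 0, 1]],
])

```text
time_s: 2.0
ee_pos: [0.6023, 0.3099, 0.2683]
eef_rot: [-3.132, 0.004, 1.572]
force: [-0.1, 0.5, -0.9]
grip_width: 0.0943
grip_force: 0.0
```

```bash
python3 - <<'E'
from m1 import *
o=get_obs();print(o["ee_pos"],o["eef_rot"])
c=camera("side");P=cloud(c)
save(c,"s1.png")
im=cv2.cvtColor(c["frame"],cv2.COLOR_RGB2BGR)[30:230,150:350];cv2.imwrite("pics/s1c.png",cv2.resize(im,None,fx=3,fy=3,interpolation=cv2.INTER_CUBIC))
E
```

```text
[0.60228636 0.30986485 0.26827034] [-3.13211511  0.00409195  1.57204613]
```

View pics/s1c.png

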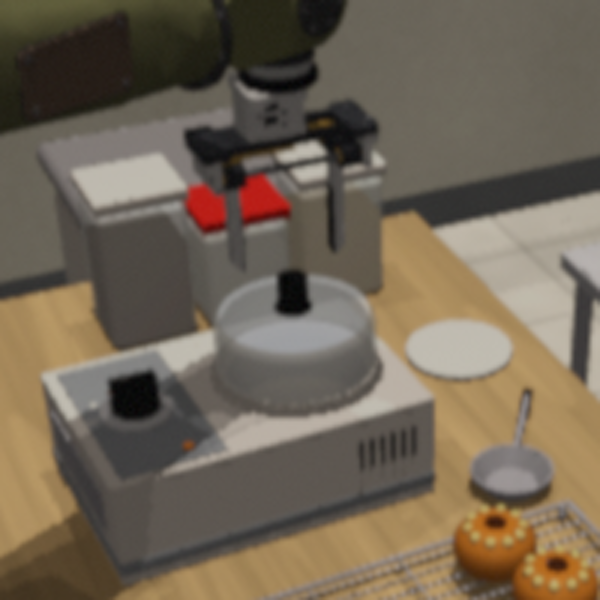

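The open fingers straddle the knob, at crop (292,290), so I'll descend and grip.

Call:
play_rows([
  [[0, 0, 0.08, 0, 0, 0, 1], [0, 0, 0.16, 0, 0, 0, 1], [0, 0, 0.232, 0, 0, 0, 1], [0, 0, 0.232, 0, 0, 0, 1], [0, 0, 0.232, 0, 0, 0, -1], [0, 0, 0.232, 0, 0, 0, -1], [0, 0, 0.232, 0, 0, 0, -1], [0, 0, 0.232, 0, 0, 0, -1], [0, 0, 0.232, 0, 0, 0, -1], [0, 0, 0.232, 0, 0, 0, -1]],
], grip_force=30)

```text
time_s: 3.05
ee_pos: [0.6049, 0.3095, 0.2166]
eef_rot: [3.142, 0.0, 1.57]
force: [0.3, -0.0, 0.3]
grip_width: 0.0492
grip_force: 0.0
```

Call:
play_rows([
  [[0, 0, 0, 0, 0, 0, -1], [0, 0, 0, 0, 0, 0, -1], [0, 0, 0, 0, 0, 0, -1], [0, 0, 0, 0, 0, 0, -1], [0, 0, -0.1, 0, 0, 0, -1], [0, 0, -0.24, 0, 0, 0, -1], [0, 0, -0.4, 0, 0, 0, -1], [0, 0, -0.4, 0, 0, 0, -1], [0, 0, -0.4, 0, 0, 0, -1]],
])

```text
time_s: 3.95
ee_pos: [0.605, 0.3095, 0.3164]
eef_rot: [3.141, -0.0, 1.57]
force: [-0.6, 0.6, -1.2]
grip_width: 0.0314
grip_force: 30.0
```

Call:
play_rows([
  [[-0.08, -0.02, 0, 0, 0, 0, -1], [-0.22, -0.07, 0, 0, 0, 0, -1], [-0.36, -0.12, 0, 0, 0, 0, -1], [-0.52, -0.17, 0, 0, 0, 0, -1], [-0.68, -0.22, 0, 0, 0, 0, -1], [-0.84, -0.27, 0, 0, 0, 0, -1], [-0.94, -0.31, 0, 0, 0, 0, -1], [-1, -0.332, 0, 0, 0, 0, -1], [-1, -0.332, 0, 0, 0, 0, -1]],
])

```text
time_s: 4.85
ee_pos: [0.5214, 0.0584, 0.3156]
eef_rot: [-3.14, 0.0, 1.569]
force: [-0.5, 0.5, -1.7]
grip_width: 0.0317
grip_force: 30.0
```

Call:
play_rows([
  [[-0.1, 0, 0.05, 0, 0, 0, -1], [-0.2, 0, 0.12, 0, 0, 0, -1], [-0.262, 0, 0.22, 0, 0, 0, -1], [-0.262, 0, 0.36, 0, 0, 0, -1], [-0.262, 0, 0.5, 0, 0, 0, -1], [-0.262, 0, 0.62, 0, 0, 0, -1], [-0.262, 0, 0.7, 0, 0, 0, -1], [-0.262, 0, 0.75, 0, 0, 0, -1], [-0.262, 0, 0.77, 0, 0, 0, -1], [-0.262, 0, 0.77, 0, 0, 0, -1]],
])

```text
time_s: 5.85
ee_pos: [0.522, -0.0055, 0.1237]
eef_rot: [-3.141, -0.0, 1.571]
force: [0.1, -0.2, -1.4]
grip_width: 0.0318
grip_force: 30.0
```

Call:
play_rows([
  [[0, 0, 0.01, 0, 0, 0, -1], [0, 0, 0.018, 0, 0, 0, -1], [0, 0, 0.024, 0, 0, 0, -1], [0, 0, 0.028, 0, 0, 0, -1], [0, 0, 0.028, 0, 0, 0, -1]],
])

```text
time_s: 6.35
ee_pos: [0.5218, -0.006, 0.117]
eef_rot: [-3.142, 0.0, 1.57]
force: [-0.5, -0.2, -2.4]
grip_width: 0.0318
grip_force: 30.0
```

Call:
play_rows([
  [[0, 0, 0.004, 0, 0, 0, -1], [0, 0, 0.006, 0, 0, 0, -1], [0, 0, 0.006, 0, 0, 0, -1]],
])

```text
time_s: 6.65
ee_pos: [0.522, -0.006, 0.1164]
eef_rot: [3.141, 0.0, 1.57]
force: [-4.5, -0.2, 9.1]
grip_width: 0.0313
grip_force: 30.0
```

Call:
play_rows([
  [[0, 0, 0, 0, 0, 0, 0.1], [0, 0, 0, 0, 0, 0, 0.1], [0, 0, 0, 0, 0, 0, 0.1], [0, 0, -0.1, 0, 0, 0, 0.1], [0, 0, -0.3, 0, 0, 0, 0.1], [0, 0, -0.5, 0, 0, 0, -0.3], [0, 0, -0.5, 0, 0, 0, -0.3], [0, 0, -0.5, 0, 0, 0, -0.3]],
])

```text
time_s: 7.45
ee_pos: [0.5221, -0.0059, 0.241]
eef_rot: [3.14, 0.0, 1.57]
force: [-0.4, -0.3, 0.3]
grip_width: 0.0342
grip_force: 0.0
```

```bash
python3 - <<'E'
from m1 import *
c=camera("top");save(c,"t2.png");bowls(c,"top");P=cloud(c);z=P[...,2]
k=(z>.115)&(z<.14)&(abs(P[...,0]-.52)<.04)&(abs(P[...,1])<.04);q=P[k]
if len(q): print("knob",len(q),((q.max(0)+q.min(0))/2),q.max(0),q.min(0))
print(get_obs()["ee_pos"])
E
```

```text
top bowl [ 0.3674 -0.311 ] fit [ 0.3676 -0.3117] 0.043 hull [ 0.3683 -0.3107] 0.0459 top 0.0509 319
top bowl [ 0.4409 -0.1782] fit [ 0.4404 -0.1779] 0.0428 hull [ 0.4406 -0.1775] 0.0453 top 0.0511 289
top bowl [ 0.5072 -0.3178] fit [ 0.5067 -0.318 ] 0.0429 hull [ 0.5068 -0.3171] 0.0456 top 0.0509 285
top bowl [ 0.6275 -0.3114] fit [ 0.628 -0.312] 0.0429 hull [ 0.6277 -0.3109] 0.0455 top 0.0507 279
top bowl [ 0.6996 -0.183 ] fit [ 0.6999 -0.1831] 0.0429 hull [ 0.6991 -0.1827] 0.0454 top 0.0513 270
[ 0.52158056 -0.00590848  0.23970374]
```

View pics/t2.png

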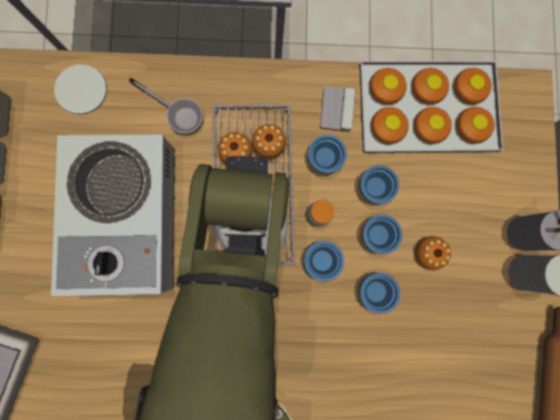

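The tank is open, at (108,182), the five bowls have not moved, and the cover is under the arm on the rack. First bowl next: (0.440,-0.179), gripped at its near rim.

Call:
play_rows([
  [[-0.17, -0.12, 0, 0, 0, 0, -0.36], [-0.34, -0.25, 0, 0, 0, 0, -0.36], [-0.52, -0.37, 0.1, 0, 0, 0, -0.36], [-0.696, -0.502, 0.2, 0, 0, 0, -0.36], [-0.696, -0.502, 0.36, 0, 0, 0, -0.36], [-0.696, -0.502, 0.5, 0, 0, 0, -0.36], [-0.696, -0.502, 0.6, 0, 0, 0, -0.36], [-0.696, -0.502, 0.67, 0, 0, 0, -0.36], [-0.696, -0.502, 0.72, 0, 0, 0, -0.36], [-0.696, -0.502, 0.725, 0, 0, 0, -0.36]],
], grip_force=40)

```text
time_s: 8.5
ee_pos: [0.3947, -0.1791, 0.0567]
eef_rot: [-3.137, -0.002, 1.57]
force: [0.4, 0.4, 1.1]
grip_width: 0.0302
grip_force: 0.0
```

Call:
play_rows([
  [[0, 0, 0, 0, 0, 0, -1], [0, 0, 0, 0, 0, 0, -1], [0, 0, 0, 0, 0, 0, -1], [0, 0, 0, 0, 0, 0, -1], [0, 0, 0, 0, 0, 0, -1], [0, 0, 0, 0, 0, 0, -1]],
])

```text
time_s: 9.1
ee_pos: [0.3964, -0.18, 0.0595]
eef_rot: [3.141, 0.0, 1.57]
force: [-1.9, 0.8, 5.5]
grip_width: 0.0078
grip_force: 38.6
```

Call:
play_rows([
  [[0, 0, -0.06, 0, 0, 0, -1], [0, 0, -0.16, 0, 0, 0, -1], [0, 0, -0.3, 0, 0, 0, -1], [0, 0, -0.46, 0, 0, 0, -1], [0, 0, -0.6, 0, 0, 0, -1], [0, 0, -0.7, 0, 0, 0, -1], [0, 0, -0.74, 0, 0, 0, -1], [0, 0, -0.74, 0, 0, 0, -1]],
])

```text
time_s: 9.9
ee_pos: [0.3964, -0.18, 0.2445]
eef_rot: [3.141, 0.001, 1.571]
force: [-1.2, 0.0, -2.5]
grip_width: 0.0079
grip_force: 38.7
```

```bash
python3 - <<'E'
from m1 import *
o=get_obs();print(o["ee_pos"],o["grip_width"],o["force"])
bowls(camera("top"),"top")
c=camera("side");bowls(c,"side");P=cloud(c)
im=cv2.cvtColor(c["frame"],cv2.COLOR_RGB2BGR)[130:330,130:400];cv2.imwrite("pics/s3.png",cv2.resize(im,None,fx=2.5,fy=2.5,interpolation=cv2.INTER_CUBIC))
E
```

```text
[ 0.39644381 -0.17997198  0.2445066 ] 0.007868838409522957 [-1.19038775e+00  1.28526136e-03 -2.53874798e+00]
top bowl [ 0.4405 -0.1437] fit [ 0.4408 -0.1728] 0.0393 hull [ 0.441  -0.1543] 0.0293 top 0.2359 146
top bowl [ 0.5073 -0.3179] fit [ 0.5069 -0.3182] 0.0428 hull [ 0.507  -0.3175] 0.0454 top 0.0507 237
top bowl [ 0.6277 -0.3116] fit [ 0.6279 -0.312 ] 0.0428 hull [ 0.6274 -0.3108] 0.0456 top 0.0513 273
top bowl [ 0.6997 -0.1831] fit [ 0.6999 -0.1832] 0.0429 hull [ 0.6991 -0.1828] 0.0455 top 0.0512 270
side bowl [ 0.3662 -0.3183] fit [ 0.3666 -0.3181] 0.0432 hull [ 0.3659 -0.3224] 0.0475 top 0.0505 318
side bowl [ 0.5059 -0.3248] fit [ 0.506  -0.3251] 0.043 hull [ 0.5042 -0.3291] 0.0472 top 0.0502 294
side bowl [ 0.6272 -0.319 ] fit [ 0.6277 -0.3183] 0.0431 hull [ 0.6248 -0.3238] 0.048 top 0.0502 274
side bowl [ 0.6982 -0.1884] fit [ 0.6997 -0.1893] 0.0429 hull [ 0.6938 -0.196 ] 0.0501 top 0.0505 211
side bowl [ 0.4401 -0.1814] fit [ 0.4396 -0.182 ] 0.0436 hull [ 0.4371 -0.1909] 0.0514 top 0.2321 243
```

View pics/s3.png

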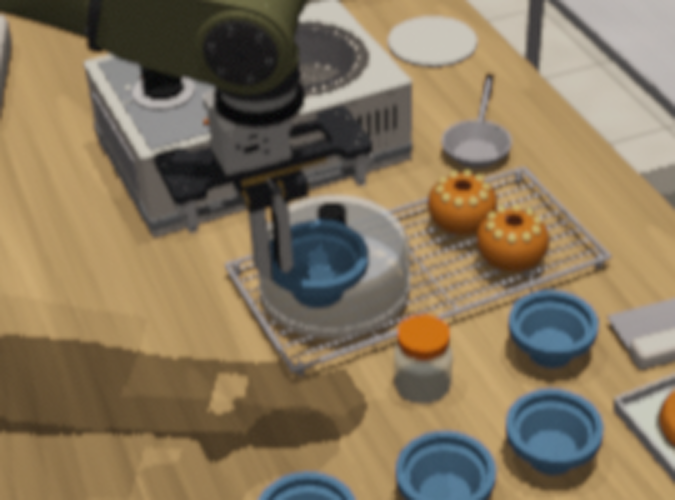

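The bowl hangs level in the jaws at crop (318,262), and the others are undisturbed. Carrying it to the tank.

Call:
play_rows([
  [[0.07, 0.02, 0, 0, 0, 0, -1], [0.2, 0.07, 0, 0, 0, 0, -1], [0.36, 0.12, 0, 0, 0, 0, -1], [0.53, 0.18, 0, 0, 0, 0, -1], [0.7, 0.235, 0, 0, 0, 0, -1], [0.85, 0.285, 0, 0, 0, 0, -1], [1, 0.336, 0, 0, 0, 0, -1]],
])

```text
time_s: 10.7
ee_pos: [0.4801, 0.0719, 0.2424]
eef_rot: [-3.139, 0.0, 1.571]
force: [0.4, -0.1, -1.8]
grip_width: 0.008
grip_force: 38.6
```

Call:
play_rows([
  [[0.17, 0.06, 0, 0, 0, 0, -1], [0.34, 0.115, 0, 0, 0, 0, -1], [0.52, 0.175, 0, 0, 0, 0, -1], [0.68, 0.23, 0, 0, 0, 0, -1], [0.82, 0.28, 0, 0, 0, 0, -1], [0.92, 0.31, 0, 0, 0, 0, -1], [0.958, 0.322, 0, 0, 0, 0, -1], [0.958, 0.322, 0.08, 0, 0, 0, -1], [0.958, 0.322, 0.16, 0, 0, 0, -1]],
])

```text
time_s: 11.6
ee_pos: [0.5607, 0.3092, 0.2023]
eef_rot: [-3.14, 0.001, 1.571]
force: [0.5, 0.9, -1.7]
grip_width: 0.0081
grip_force: 38.7
```

Call:
play_rows([
  [[0, 0, 0.08, 0, 0, 0, -1], [0, 0, 0.16, 0, 0, 0, -1], [0, 0, 0.22, 0, 0, 0, -1], [0, 0, 0.26, 0, 0, 0, -1], [0, 0, 0.285, 0, 0, 0, -1], [0, 0, 0.295, 0, 0, 0, -1], [0, 0, 0.295, 0, 0, 0, -1], [0, 0, 0.295, 0, 0, 0, -1]],
])

```text
time_s: 12.4
ee_pos: [0.5612, 0.3097, 0.1311]
eef_rot: [3.141, -0.0, 1.57]
force: [0.7, -0.0, -2.5]
grip_width: 0.0078
grip_force: 38.6
```

Call:
play_rows([
  [[0, 0, 0.01, 0, 0, 0, -1], [0, 0, 0.018, 0, 0, 0, -1], [0, 0, 0.023, 0, 0, 0, -1], [0, 0, 0.027, 0, 0, 0, -1], [0, 0, 0.028, 0, 0, 0, -1]],
])

```text
time_s: 12.9
ee_pos: [0.5609, 0.3097, 0.1246]
eef_rot: [3.141, -0.0, 1.571]
force: [-6.2, -2.3, 11.8]
grip_width: 0.0079
grip_force: 38.7
```

Call:
play_rows([
  [[0, 0, 0, 0, 0, 0, -0.4], [0, 0, 0, 0, 0, 0, -0.4], [0, 0, 0, 0, 0, 0, -0.4], [0, 0, -0.06, 0, 0, 0, -0.4], [0, 0, -0.2, 0, 0, 0, -0.4], [0, 0, -0.38, 0, 0, 0, -0.4], [-0.18, -0.07, -0.4, 0, 0, 0, -0.4], [-0.36, -0.14, -0.4, 0, 0, 0, -0.4], [-0.54, -0.21, -0.4, 0, 0, 0, -0.4], [-0.6, -0.22, -0.4, 0, 0, 0, -0.4]],
])

```text
time_s: 13.9
ee_pos: [0.5048, 0.1568, 0.225]
eef_rot: [3.14, 0.0, 1.569]
force: [-0.1, 0.8, 0.6]
grip_width: 0.0284
grip_force: 0.0
```

```bash
python3 - <<'E'
from m1 import *
o=get_obs();print(o["ee_pos"],o["grip_width"],o["force"])
bowls(camera("top"),"top");bowls(camera("side"),"side")
E
```

```text
[0.50475542 0.15681792 0.22501816] 0.028389754666270403 [-0.1203824   0.79477349  0.58418121]
top bowl [ 0.3671 -0.3112] fit [ 0.3676 -0.3116] 0.0429 hull [ 0.3682 -0.3107] 0.0457 top 0.0508 320
top bowl [ 0.5072 -0.3177] fit [ 0.5067 -0.3181] 0.0429 hull [ 0.5066 -0.3173] 0.0457 top 0.0506 288
top bowl [ 0.6276 -0.3112] fit [ 0.6279 -0.3119] 0.0428 hull [ 0.6276 -0.311 ] 0.0455 top 0.0507 285
top bowl [0.624  0.3162] fit [0.6064 0.3121] 0.0425 hull [0.6173 0.3158] 0.0381 top 0.1166 206
top bowl [ 0.6995 -0.1828] fit [ 0.6999 -0.1832] 0.0429 hull [ 0.6992 -0.1828] 0.0455 top 0.0511 273
side bowl [ 0.3663 -0.319 ] fit [ 0.3665 -0.3184] 0.0431 hull [ 0.3657 -0.3227] 0.0474 top 0.0506 313
side bowl [ 0.5049 -0.325 ] fit [ 0.506  -0.3248] 0.0431 hull [ 0.5041 -0.3296] 0.0473 top 0.0508 279
side bowl [ 0.6265 -0.3184] fit [ 0.6274 -0.3184] 0.0429 hull [ 0.6249 -0.3239] 0.0479 top 0.0506 271
side bowl [ 0.6986 -0.1889] fit [ 0.6993 -0.1895] 0.043 hull [ 0.694 -0.196] 0.05 top 0.0505 212
side bowl [0.6103 0.3056] fit [0.6057 0.3061] 0.0431 hull [0.6062 0.3023] 0.0461 top 0.1152 96
```

Call:
play_rows([
  [[-0.17, -0.06, 0, 0, 0, 0, -0.36], [-0.35, -0.12, 0, 0, 0, 0, -0.36], [-0.53, -0.2, 0, 0, 0, 0, -0.36], [-0.71, -0.28, 0, 0, 0, 0, -0.36], [-0.88, -0.35, 0, 0, 0, 0, -0.36], [-1, -0.39, 0, 0, 0, 0, -0.36]],
])

```text
time_s: 14.6
ee_pos: [0.4083, -0.0917, 0.2242]
eef_rot: [3.141, 0.0, 1.571]
force: [0.3, -0.3, -0.1]
grip_width: 0.0302
grip_force: 0.0
```

Call:
play_rows([
  [[-0.17, -0.06, 0, 0, 0, 0, -0.36], [-0.35, -0.12, 0, 0, 0, 0, -0.36], [-0.53, -0.2, 0, 0, 0, 0, -0.36], [-0.71, -0.27, 0.08, 0, 0, 0, -0.36], [-0.85, -0.32, 0.2, 0, 0, 0, -0.36], [-0.899, -0.342, 0.36, 0, 0, 0, -0.36], [-0.899, -0.342, 0.5, 0, 0, 0, -0.36], [-0.899, -0.342, 0.6, 0, 0, 0, -0.36], [-0.899, -0.342, 0.65, 0, 0, 0, -0.36], [-0.899, -0.342, 0.66, 0, 0, 0, -0.36]],
])

```text
time_s: 15.6
ee_pos: [0.3234, -0.3148, 0.0577]
eef_rot: [-3.141, -0.001, 1.571]
force: [-0.2, -0.0, 1.0]
grip_width: 0.0302
grip_force: 0.0
```

Call:
play_rows([
  [[0, 0, 0, 0, 0, 0, -0.36], [0, 0, 0, 0, 0, 0, -1], [0, 0, 0, 0, 0, 0, -1], [0, 0, 0, 0, 0, 0, -1], [0, 0, 0, 0, 0, 0, -1], [0, 0, 0, 0, 0, 0, -1]],
])

```text
time_s: 16.2
ee_pos: [0.3229, -0.3154, 0.0589]
eef_rot: [3.141, 0.001, 1.57]
force: [-2.9, -0.6, 6.4]
grip_width: 0.0066
grip_force: 39.9
```

Call:
play_rows([
  [[0, 0, -0.06, 0, 0, 0, -1], [0, 0, -0.16, 0, 0, 0, -1], [0, 0, -0.3, 0, 0, 0, -1], [0, 0, -0.46, 0, 0, 0, -1], [0, 0, -0.6, 0, 0, 0, -1], [0, 0, -0.71, 0, 0, 0, -1], [0, 0, -0.75, 0, 0, 0, -1], [0, 0, -0.75, 0, 0, 0, -1]],
])

```text
time_s: 17.0
ee_pos: [0.3229, -0.3153, 0.2463]
eef_rot: [3.141, 0.001, 1.57]
force: [-0.4, 0.3, -1.5]
grip_width: 0.0065
grip_force: 39.9
```

```bash
python3 - <<'E'
from m1 import *
o=get_obs();print(o["ee_pos"],o["grip_width"],o["force"])
for n in("top","side"):
    c=camera(n);bowls(c,n);P=cloud(c)
    m=cv2.inRange(cv2.cvtColor(c["frame"],cv2.COLOR_RGB2HSV),(95,90,50),(120,255,255))>0
    q=P[m&(P[...,2]>.18)&(P[...,1]<-.2)];q=q[q[:,2]>q[:,2].max()-.012]
    A=np.c_[q[:,:2],np.ones(len(q))];print("plane",np.linalg.lstsq(A,q[:,2],rcond=None)[0],len(q))
E
```

```text
[ 0.32287511 -0.31527114  0.24629135] 0.006493570140516311 [-0.42445719  0.33178455 -1.53585706]
top bowl [ 0.3708 -0.3013] fit [ 0.3684 -0.3131] 0.041 hull [ 0.3712 -0.3082] 0.0405 top 0.2371 233
top bowl [ 0.5072 -0.3178] fit [ 0.5067 -0.3181] 0.0429 hull [ 0.5068 -0.3172] 0.0457 top 0.0508 293
top bowl [ 0.6287 -0.3113] fit [ 0.628 -0.312] 0.0429 hull [ 0.6275 -0.3107] 0.0456 top 0.0509 276
top bowl [0.6056 0.3114] fit [0.6051 0.311 ] 0.0436 hull [0.605  0.3097] 0.0474 top 0.1164 446
top bowl [ 0.6996 -0.1831] fit [ 0.7    -0.1831] 0.0429 hull [ 0.6991 -0.1827] 0.0454 top 0.0512 269
plane [-0.22510178 -0.84549473  0.1955675 ] 8
side bowl [ 0.5061 -0.3246] fit [ 0.506  -0.3251] 0.043 hull [ 0.5042 -0.3292] 0.0472 top 0.0503 287
side bowl [ 0.627  -0.3188] fit [ 0.6277 -0.3185] 0.0431 hull [ 0.6249 -0.3237] 0.048 top 0.05 276
side bowl [ 0.3666 -0.3208] fit [ 0.3662 -0.3208] 0.0434 hull [ 0.3642 -0.3257] 0.0485 top 0.2356 331
side bowl [ 0.6996 -0.1882] fit [ 0.6992 -0.1891] 0.0433 hull [ 0.6936 -0.1962] 0.05 top 0.0509 191
plane [ 0.00066054 -0.01056476  0.22885671] 392
```

Call:
play_rows([
  [[0.07, 0.02, 0, 0, 0, 0, -1], [0.2, 0.07, 0, 0, 0, 0, -1], [0.36, 0.13, 0, 0, 0, 0, -1], [0.52, 0.19, 0, 0, 0, 0, -1], [0.68, 0.25, 0, 0, 0, 0, -1], [0.84, 0.31, 0, 0, 0, 0, -1], [1, 0.38, 0, 0, 0, 0, -1]],
])

```text
time_s: 17.8
ee_pos: [0.4176, -0.0633, 0.2444]
eef_rot: [-3.139, -0.001, 1.57]
force: [0.4, -0.9, -0.8]
grip_width: 0.007
grip_force: 39.9
```

Call:
play_rows([
  [[0.16, 0.06, 0, 0, 0, 0, -1], [0.32, 0.12, 0, 0, 0, 0, -1], [0.48, 0.18, 0, 0, 0, 0, -1], [0.64, 0.24, 0, 0, 0, 0, -1], [0.8, 0.3, 0, 0, 0, 0, -1], [0.94, 0.36, 0, 0, 0, 0, -1], [1, 0.38, 0, 0, 0, 0, -1]],
])

```text
time_s: 18.5
ee_pos: [0.5129, 0.1872, 0.2435]
eef_rot: [-3.138, 0.001, 1.573]
force: [0.7, 0.3, -1.7]
grip_width: 0.0064
grip_force: 39.9
```

Call:
play_rows([
  [[0.16, 0.06, 0, 0, 0, 0, -1], [0.32, 0.12, 0, 0, 0, 0, -1], [0.44, 0.17, 0, 0, 0, 0, -1], [0.501, 0.192, 0.02, 0, 0, 0, -1], [0.501, 0.192, 0.12, 0, 0, 0, -1], [0.501, 0.192, 0.22, 0, 0, 0, -1], [0.501, 0.192, 0.3, 0, 0, 0, -1], [0.501, 0.192, 0.36, 0, 0, 0, -1], [0.501, 0.192, 0.39, 0, 0, 0, -1], [0.501, 0.192, 0.4, 0, 0, 0, -1]],
])

```text
time_s: 19.5
ee_pos: [0.5608, 0.3097, 0.1451]
eef_rot: [-3.14, 0.001, 1.57]
force: [-0.3, 0.2, -1.6]
grip_width: 0.0069
grip_force: 39.9
```

Call:
play_rows([
  [[0, 0, 0, 0, 0, 0, -1], [0, 0, 0.012, 0, 0, 0, -1], [0, 0, 0.02, 0, 0, 0, -1], [0, 0, 0.026, 0, 0, 0, -1], [0, 0, 0.03, 0, 0, 0, -1], [0, 0, 0.03, 0, 0, 0, -1]],
])

```text
time_s: 20.1
ee_pos: [0.5611, 0.3103, 0.1388]
eef_rot: [3.141, -0.001, 1.571]
force: [-0.1, 1.9, 1.7]
grip_width: 0.0067
grip_force: 39.8
```

Call:
play_rows([
  [[0, 0, 0.004, 0, 0, 0, -1], [0, 0, 0.004, 0, 0, 0, -0.4], [0, 0, 0.004, 0, 0, 0, -0.4], [0, 0, 0.004, 0, 0, 0, -0.4], [0, 0, -0.06, 0, 0, 0, -0.4], [0, 0, -0.2, 0, 0, 0, -0.4], [0, 0, -0.34, 0, 0, 0, -0.4], [-0.18, -0.07, -0.34, 0, 0, 0, -0.4], [-0.36, -0.14, -0.34, 0, 0, 0, -0.4], [-0.52, -0.21, -0.34, 0, 0, 0, -0.4]],
])

```text
time_s: 21.1
ee_pos: [0.5074, 0.1783, 0.2233]
eef_rot: [-3.142, 0.0, 1.571]
force: [1.0, 0.6, 1.2]
grip_width: 0.0277
grip_force: 0.0
```

Call:
play_rows([
  [[-0.18, -0.03, 0, 0, 0, 0, -0.4], [-0.36, -0.06, 0, 0, 0, 0, -0.4], [-0.54, -0.09, 0, 0, 0, 0, -0.4], [-0.7, -0.12, 0, 0, 0, 0, -0.4], [-0.8, -0.14, 0, 0, 0, 0, -0.4], [-0.8, -0.14, 0, 0, 0, 0, -0.4]],
])

```text
time_s: 21.7
ee_pos: [0.4728, -0.0224, 0.2236]
eef_rot: [3.141, 0.001, 1.567]
force: [-0.2, 0.1, 0.2]
grip_width: 0.0279
grip_force: 0.0
```

```bash
python3 - <<'E'
from m1 import *
o=get_obs();print(o["ee_pos"],o["grip_width"],o["force"])
bowls(camera("top"),"top");bowls(camera("side"),"side")
E
```

```text
[ 0.47282965 -0.02242401  0.22357325] 0.027874370819871354 [-0.23680826  0.14776886  0.16036955]
top bowl [ 0.5072 -0.3177] fit [ 0.5068 -0.3181] 0.0429 hull [ 0.5068 -0.3171] 0.0456 top 0.0507 288
top bowl [ 0.6278 -0.3111] fit [ 0.6278 -0.3118] 0.0429 hull [ 0.6275 -0.3108] 0.0456 top 0.0509 282
top bowl [0.6045 0.3104] fit [0.605 0.31 ] 0.0438 hull [0.6047 0.3079] 0.0485 top 0.1305 479
top bowl [ 0.6994 -0.1841] fit [ 0.6999 -0.1832] 0.0429 hull [ 0.6992 -0.1829] 0.0455 top 0.0511 266
side bowl [ 0.5059 -0.3254] fit [ 0.5061 -0.3249] 0.0431 hull [ 0.5043 -0.3291] 0.0473 top 0.0501 294
side bowl [ 0.627 -0.319] fit [ 0.6274 -0.3187] 0.043 hull [ 0.6247 -0.324 ] 0.0478 top 0.0508 263
side bowl [ 0.6986 -0.1899] fit [ 0.6995 -0.1893] 0.0432 hull [ 0.6942 -0.1962] 0.0497 top 0.0509 196
```

Call:
play_rows([
  [[-0.18, 0, 0, 0, 0, 0, -0.36], [-0.36, -0.01, 0, 0, 0, 0, -0.36], [-0.54, -0.02, 0, 0, 0, 0, -0.36], [-0.72, -0.03, 0, 0, 0, 0, -0.36], [-0.88, -0.04, 0, 0, 0, 0, -0.36], [-1, -0.044, 0.08, 0, 0, 0, -0.36]],
])

```text
time_s: 22.4
ee_pos: [0.4633, -0.2717, 0.2051]
eef_rot: [3.138, 0.002, 1.571]
force: [0.8, -0.8, -0.7]
grip_width: 0.03
grip_force: 0.0
```

Call:
play_rows([
  [[-0.12, 0, 0.06, 0, 0, 0, -0.36], [-0.207, 0, 0.2, 0, 0, 0, -0.36], [-0.207, 0, 0.34, 0, 0, 0, -0.36], [-0.207, 0, 0.46, 0, 0, 0, -0.36], [-0.207, 0, 0.54, 0, 0, 0, -0.36], [-0.207, 0, 0.575, 0, 0, 0, -0.36], [-0.207, 0, 0.577, 0, 0, 0, -0.36], [-0.207, 0, 0.577, 0, 0, 0, -0.36]],
])

```text
time_s: 23.2
ee_pos: [0.463, -0.3216, 0.0601]
eef_rot: [3.141, 0.001, 1.571]
force: [1.1, -0.0, 0.6]
grip_width: 0.0301
grip_force: 0.0
```

Call:
play_rows([
  [[0, 0, 0, 0, 0, 0, -1], [0, 0, 0, 0, 0, 0, -1], [0, 0, 0, 0, 0, 0, -1], [0, 0, 0, 0, 0, 0, -1], [0, 0, 0, 0, 0, 0, -1], [0, 0, 0, 0, 0, 0, -1]],
])

```text
time_s: 23.8
ee_pos: [0.4623, -0.3219, 0.0596]
eef_rot: [3.141, 0.0, 1.57]
force: [-1.2, 0.8, 5.3]
grip_width: 0.0069
grip_force: 40.2
```

Call:
play_rows([
  [[0, 0, -0.06, 0, 0, 0, -1], [0, 0, -0.16, 0, 0, 0, -1], [0, 0, -0.3, 0, 0, 0, -1], [0, 0, -0.46, 0, 0, 0, -1], [0, 0, -0.6, 0, 0, 0, -1], [0, 0, -0.71, 0, 0, 0, -1], [0, 0, -0.74, 0, 0, 0, -1], [0.06, 0.01, -0.74, 0, 0, 0, -1], [0.18, 0.03, -0.74, 0, 0, 0, -1], [0.32, 0.05, -0.74, 0, 0, 0, -1]],
])

```text
time_s: 24.8
ee_pos: [0.4742, -0.2401, 0.2421]
eef_rot: [-3.139, -0.002, 1.569]
force: [0.5, -0.4, -2.2]
grip_width: 0.0067
grip_force: 40.2
```

Call:
play_rows([
  [[0.16, 0.02, 0, 0, 0, 0, -1], [0.32, 0.05, 0, 0, 0, 0, -1], [0.48, 0.07, 0, 0, 0, 0, -1], [0.64, 0.1, 0, 0, 0, 0, -1], [0.8, 0.12, 0, 0, 0, 0, -1], [1, 0.155, 0, 0, 0, 0, -1]],
])

```text
time_s: 25.4
ee_pos: [0.5123, 0.0096, 0.2424]
eef_rot: [-3.139, -0.0, 1.57]
force: [1.3, -1.0, -1.6]
grip_width: 0.0069
grip_force: 40.2
```

Call:
play_rows([
  [[0.16, 0.02, 0, 0, 0, 0, -1], [0.32, 0.05, 0, 0, 0, 0, -1], [0.48, 0.07, 0, 0, 0, 0, -1], [0.64, 0.1, 0, 0, 0, 0, -1], [0.8, 0.12, 0, 0, 0, 0, -1], [0.94, 0.145, 0, 0, 0, 0, -1], [1, 0.155, 0, 0, 0, 0, -1], [1, 0.155, 0, 0, 0, 0, -1]],
])

```text
time_s: 26.2
ee_pos: [0.5513, 0.2592, 0.2422]
eef_rot: [-3.139, 0.001, 1.573]
force: [0.5, -0.3, -2.2]
grip_width: 0.0068
grip_force: 40.2
```

```bash
python3 - <<'E'
from m1 import *
o=get_obs();print(o["ee_pos"],o["eef_rot"],o["grip_width"],o["force"])
bowls(camera("side"),"side")
E
```

```text
[0.5512888  0.25923194 0.24221516] [-3.13877462e+00  9.54398887e-04  1.57289214e+00] 0.006784769400010647 [ 0.46831099 -0.31506052 -2.21336872]
side bowl [ 0.6272 -0.3188] fit [ 0.6275 -0.3186] 0.0431 hull [ 0.6247 -0.3242] 0.048 top 0.0506 267
side bowl [ 0.6988 -0.1893] fit [ 0.6995 -0.1891] 0.043 hull [ 0.6951 -0.1959] 0.0496 top 0.0503 213
side bowl [0.5958 0.2533] fit [0.5936 0.2514] 0.0439 hull [0.5651 0.1965] 0.0954 top 0.2304 138
```

Call:
play_rows([
  [[0.1, 0.02, 0, 0, 0, 0, -1], [0.208, 0.035, 0, 0, 0, 0, -1], [0.208, 0.035, 0.06, 0, 0, 0, -1], [0.208, 0.035, 0.16, 0, 0, 0, -1], [0.208, 0.035, 0.26, 0, 0, 0, -1], [0.208, 0.035, 0.31, 0, 0, 0, -1], [0.208, 0.035, 0.335, 0, 0, 0, -1], [0.208, 0.035, 0.338, 0, 0, 0, -1], [0.208, 0.035, 0.338, 0, 0, 0, -1]],
])

```text
time_s: 27.15
ee_pos: [0.5614, 0.3094, 0.1607]
eef_rot: [3.14, -0.0, 1.57]
force: [0.1, -0.8, -1.5]
grip_width: 0.0071
grip_force: 40.2
```

Call:
play_rows([
  [[0, 0, 0.01, 0, 0, 0, -1], [0, 0, 0.018, 0, 0, 0, -1], [0, 0, 0.024, 0, 0, 0, -1], [0, 0, 0.03, 0, 0, 0, -1], [0, 0, 0.032, 0, 0, 0, -1], [0, 0, 0.032, 0, 0, 0, -1]],
])

```text
time_s: 27.75
ee_pos: [0.5612, 0.3103, 0.1528]
eef_rot: [3.14, -0.001, 1.571]
force: [-2.5, 2.7, 7.6]
grip_width: 0.0067
grip_force: 40.1
```

Call:
play_rows([
  [[0, 0, 0, 0, 0, 0, -0.4], [0, 0, 0, 0, 0, 0, -0.4], [0, 0, 0, 0, 0, 0, -0.4], [0, 0, -0.06, 0, 0, 0, -0.4], [0, 0, -0.18, 0, 0, 0, -0.4], [0, 0, -0.32, 0, 0, 0, -0.4], [-0.18, 0, -0.32, 0, 0, 0, -0.4], [-0.36, 0, -0.32, 0, 0, 0, -0.4], [-0.54, 0, -0.32, 0, 0, 0, -0.4], [-0.7, 0, -0.32, 0, 0, 0, -0.4]],
])

```text
time_s: 28.75
ee_pos: [0.5608, 0.1326, 0.233]
eef_rot: [3.14, -0.0, 1.57]
force: [1.0, -0.1, 0.8]
grip_width: 0.0282
grip_force: 0.0
```

Call:
play_rows([
  [[-0.18, 0.02, 0, 0, 0, 0, -0.36], [-0.36, 0.03, 0, 0, 0, 0, -0.36], [-0.54, 0.05, 0, 0, 0, 0, -0.36], [-0.72, 0.06, 0, 0, 0, 0, -0.36], [-0.88, 0.08, 0, 0, 0, 0, -0.36], [-1, 0.09, 0, 0, 0, 0, -0.36]],
])

```text
time_s: 29.35
ee_pos: [0.5834, -0.1181, 0.2329]
eef_rot: [3.141, 0.001, 1.569]
force: [0.5, 1.1, -0.7]
grip_width: 0.0297
grip_force: 0.0
```

```bash
python3 - <<'E'
from m1 import *
o=get_obs();print(o["ee_pos"],o["grip_width"],o["force"])
bowls(camera("top"),"top");bowls(camera("side"),"side")
E
```

```text
[ 0.58342277 -0.1180592   0.23293849] 0.029707327731724412 [ 0.52037336  1.10835135 -0.73244457]
top bowl [ 0.6287 -0.3196] fit [ 0.628  -0.3121] 0.0428 hull [ 0.6272 -0.3154] 0.0426 top 0.0506 180
top bowl [0.605  0.3086] fit [0.605  0.3082] 0.0437 hull [0.6047 0.3058] 0.0487 top 0.1446 509
side bowl [ 0.6278 -0.3185] fit [ 0.6276 -0.3185] 0.043 hull [ 0.6247 -0.324 ] 0.0478 top 0.0507 255
side bowl [ 0.6997 -0.1887] fit [ 0.6995 -0.1892] 0.0431 hull [ 0.6939 -0.1956] 0.05 top 0.0503 204
side bowl [0.604  0.3032] fit [0.604  0.3032] 0.0441 hull [0.5952 0.2813] 0.061 top 0.1431 150
```

Call:
play_rows([
  [[-0.18, 0, 0, 0, 0, 0, -0.36], [-0.36, 0, 0, 0, 0, 0, -0.36], [-0.54, 0, 0, 0, 0, 0, -0.36], [-0.72, 0, 0.08, 0, 0, 0, -0.36], [-0.802, 0, 0.22, 0, 0, 0, -0.36], [-0.802, 0, 0.4, 0, 0, 0, -0.36], [-0.802, 0, 0.55, 0, 0, 0, -0.36], [-0.802, 0, 0.65, 0, 0, 0, -0.36], [-0.802, 0, 0.685, 0, 0, 0, -0.36], [-0.802, 0, 0.692, 0, 0, 0, -0.36]],
])

```text
time_s: 30.45
ee_pos: [0.5837, -0.3154, 0.0589]
eef_rot: [-3.141, -0.0, 1.571]
force: [0.1, -0.1, 0.6]
grip_width: 0.0299
grip_force: 0.0
```

Call:
play_rows([
  [[0, 0, 0, 0, 0, 0, -0.36], [0, 0, 0, 0, 0, 0, -1], [0, 0, 0, 0, 0, 0, -1], [0, 0, 0, 0, 0, 0, -1], [0, 0, 0, 0, 0, 0, -1], [0, 0, 0, 0, 0, 0, -1]],
])

```text
time_s: 31.05
ee_pos: [0.5835, -0.316, 0.0593]
eef_rot: [3.141, 0.0, 1.57]
force: [-2.3, 1.5, 4.3]
grip_width: 0.0076
grip_force: 38.7
```

Call:
play_rows([
  [[0, 0, -0.06, 0, 0, 0, -1], [0, 0, -0.16, 0, 0, 0, -1], [0, 0, -0.3, 0, 0, 0, -1], [0, 0, -0.46, 0, 0, 0, -1], [0, 0, -0.6, 0, 0, 0, -1], [0, 0, -0.71, 0, 0, 0, -1], [0, 0, -0.76, 0, 0, 0, -1], [0, 0, -0.76, 0, 0, 0, -1]],
])

```text
time_s: 31.85
ee_pos: [0.5836, -0.3161, 0.2503]
eef_rot: [3.139, 0.001, 1.57]
force: [-0.4, 0.2, -2.7]
grip_width: 0.0076
grip_force: 38.7
```

```bash
python3 - <<'E'
from m1 import *
o=get_obs();print(o["ee_pos"],o["grip_width"],o["force"])
bowls(camera("top"),"top");bowls(camera("side"),"side")
E
```

```text
[ 0.58360837 -0.31613026  0.25033865] 0.007597191982890127 [-0.44285568  0.15087601 -2.70186035]
top bowl [0.6052 0.309 ] fit [0.605  0.3083] 0.0438 hull [0.6042 0.3053] 0.0491 top 0.1446 509
top bowl [ 0.6287 -0.2962] fit [ 0.627 -0.313] 0.0419 hull [ 0.6288 -0.3036] 0.0379 top 0.2405 194
top bowl [ 0.6995 -0.1831] fit [ 0.7    -0.1832] 0.0429 hull [ 0.6992 -0.1828] 0.0455 top 0.0508 274
side bowl [ 0.6259 -0.3207] fit [ 0.6261 -0.3191] 0.0432 hull [ 0.6029 -0.3342] 0.0656 top 0.2372 251
```

Call:
play_rows([
  [[0.07, 0, 0, 0, 0, 0, -1], [0.2, 0, 0, 0, 0, 0, -1], [0.36, 0, 0, 0, 0, 0, -1], [0.52, 0, 0, 0, 0, 0, -1], [0.68, 0, 0, 0, 0, 0, -1], [0.84, -0.02, 0, 0, 0, 0, -1], [1, -0.03, 0, 0, 0, 0, -1]],
])

```text
time_s: 32.65
ee_pos: [0.5748, -0.0635, 0.2473]
eef_rot: [-3.139, -0.001, 1.571]
force: [0.1, 0.6, -1.9]
grip_width: 0.0078
grip_force: 38.7
```

Call:
play_rows([
  [[0.16, -0.01, 0, 0, 0, 0, -1], [0.32, -0.02, 0, 0, 0, 0, -1], [0.48, -0.03, 0, 0, 0, 0, -1], [0.64, -0.04, 0, 0, 0, 0, -1], [0.8, -0.05, 0, 0, 0, 0, -1], [0.94, -0.06, 0, 0, 0, 0, -1], [1, -0.06, 0, 0, 0, 0, -1]],
])

```text
time_s: 33.35
ee_pos: [0.5596, 0.1872, 0.2473]
eef_rot: [-3.139, 0.0, 1.573]
force: [-0.5, -0.9, -1.6]
grip_width: 0.0078
grip_force: 38.7
```

Call:
play_rows([
  [[0.16, 0, 0, 0, 0, 0, -1], [0.32, 0, 0, 0, 0, 0, -1], [0.46, 0, 0, 0, 0, 0, -1], [0.512, 0, 0, 0, 0, 0, -1], [0.512, 0, 0.06, 0, 0, 0, -1], [0.512, 0, 0.15, 0, 0, 0, -1], [0.512, 0, 0.23, 0, 0, 0, -1], [0.512, 0, 0.28, 0, 0, 0, -1], [0.512, 0, 0.3, 0, 0, 0, -1], [0.512, 0, 0.3, 0, 0, 0, -1]],
])

```text
time_s: 34.35
ee_pos: [0.5611, 0.3116, 0.1734]
eef_rot: [-3.141, 0.0, 1.57]
force: [0.5, -0.0, -2.7]
grip_width: 0.0074
grip_force: 40.0
```

Call:
play_rows([
  [[0, 0, 0.01, 0, 0, 0, -1], [0, 0, 0.018, 0, 0, 0, -1], [0, 0, 0.026, 0, 0, 0, -1], [0, 0, 0.032, 0, 0, 0, -1], [0, 0, 0.035, 0, 0, 0, -1], [0, 0, 0.035, 0, 0, 0, -1]],
])

```text
time_s: 34.95
ee_pos: [0.5612, 0.312, 0.1668]
eef_rot: [3.14, -0.0, 1.57]
force: [-6.3, -5.0, 13.9]
grip_width: 0.0077
grip_force: 40.1
```

Call:
play_rows([
  [[0, 0, 0, 0, 0, 0, -0.4], [0, 0, 0, 0, 0, 0, -0.4], [0, 0, 0, 0, 0, 0, -0.4], [0, 0, -0.06, 0, 0, 0, -0.4], [0, 0, -0.18, 0, 0, 0, -0.4], [0, 0, -0.3, 0, 0, 0, -0.4], [-0.18, 0.03, -0.3, 0, 0, 0, -0.4], [-0.36, 0.06, -0.3, 0, 0, 0, -0.4], [-0.54, 0.09, -0.3, 0, 0, 0, -0.4], [-0.7, 0.12, -0.3, 0, 0, 0, -0.4]],
])

```text
time_s: 35.95
ee_pos: [0.5912, 0.1351, 0.2413]
eef_rot: [3.14, -0.0, 1.57]
force: [1.6, 0.3, -0.6]
grip_width: 0.0285
grip_force: 0.0
```

Call:
play_rows([
  [[-0.18, 0.04, 0, 0, 0, 0, -0.36], [-0.36, 0.08, 0, 0, 0, 0, -0.36], [-0.54, 0.12, 0, 0, 0, 0, -0.36], [-0.7, 0.16, 0, 0, 0, 0, -0.36], [-0.8, 0.18, 0, 0, 0, 0, -0.36]],
])

```text
time_s: 36.45
ee_pos: [0.6363, -0.0659, 0.241]
eef_rot: [3.141, 0.0, 1.569]
force: [0.1, 0.6, -0.7]
grip_width: 0.03
grip_force: 0.0
```

```bash
python3 - <<'E'
from m1 import *
o=get_obs();print(o["ee_pos"],o["grip_width"],o["force"])
bowls(camera("top"),"top");c=camera("side");bowls(c,"side")
im=cv2.cvtColor(c["frame"],cv2.COLOR_RGB2BGR)[90:290,150:400];cv2.imwrite("pics/s4.png",cv2.resize(im,None,fx=3,fy=3,interpolation=cv2.INTER_CUBIC))
E
```

```text
[ 0.63631756 -0.06587301  0.24102479] 0.02995309111601704 [ 0.11919264  0.62142639 -0.73564668]
top bowl [0.6056 0.3105] fit [0.605  0.3095] 0.0439 hull [0.6038 0.3051] 0.0507 top 0.1583 530
top bowl [ 0.6981 -0.2053] fit [ 0.7002 -0.1829] 0.0431 hull [ 0.6993 -0.1937] 0.037 top 0.051 122
side bowl [ 0.6996 -0.1893] fit [ 0.6995 -0.1889] 0.0432 hull [ 0.6947 -0.1958] 0.0498 top 0.0503 202
side bowl [0.6037 0.3015] fit [0.6032 0.3037] 0.0429 hull [0.5964 0.2682] 0.0685 top 0.1559 142
```

View pics/s4.png

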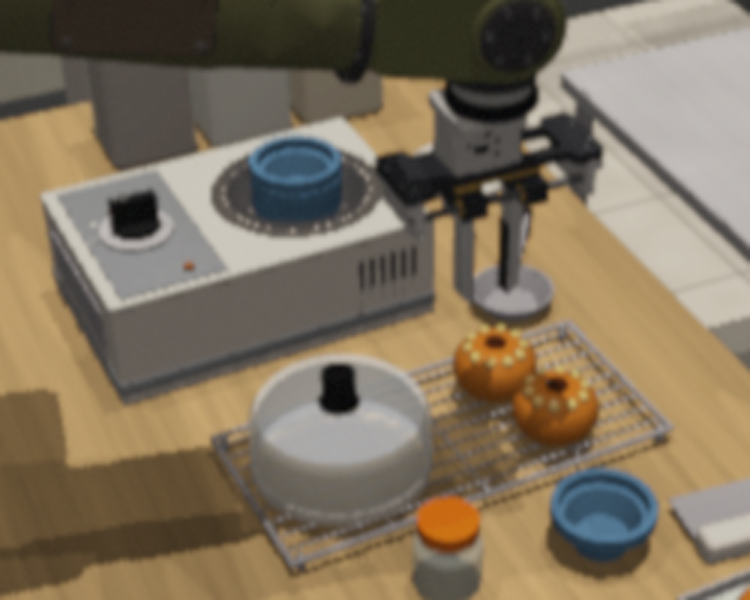

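The four-bowl stack stands straight in the tank, at crop (297,180), and the cover stands on the rack. One bowl is left.

Call:
play_rows([
  [[-0.18, 0.03, 0, 0, 0, 0, -0.36], [-0.36, 0.06, 0, 0, 0, 0, -0.36], [-0.492, 0.078, 0.06, 0, 0, 0, -0.36], [-0.492, 0.078, 0.22, 0, 0, 0, -0.36], [-0.492, 0.078, 0.4, 0, 0, 0, -0.36], [-0.492, 0.078, 0.55, 0, 0, 0, -0.36], [-0.492, 0.078, 0.66, 0, 0, 0, -0.36], [-0.492, 0.078, 0.71, 0, 0, 0, -0.36], [-0.492, 0.078, 0.726, 0, 0, 0, -0.36], [-0.492, 0.078, 0.726, 0, 0, 0, -0.36]],
])

```text
time_s: 37.55
ee_pos: [0.656, -0.1857, 0.0597]
eef_rot: [3.14, 0.0, 1.571]
force: [-0.6, -0.6, 0.5]
grip_width: 0.0301
grip_force: 0.0
```

Call:
play_rows([
  [[0, 0, 0, 0, 0, 0, -0.36], [0, 0, 0, 0, 0, 0, -1], [0, 0, 0, 0, 0, 0, -1], [0, 0, 0, 0, 0, 0, -1], [0, 0, 0, 0, 0, 0, -1], [0, 0, 0, 0, 0, 0, -1]],
])

```text
time_s: 38.15
ee_pos: [0.6556, -0.1862, 0.0589]
eef_rot: [3.141, 0.0, 1.57]
force: [-0.3, 0.6, 2.7]
grip_width: 0.0077
grip_force: 38.7
```

Call:
play_rows([
  [[0, 0, -0.06, 0, 0, 0, -1], [0, 0, -0.16, 0, 0, 0, -1], [0, 0, -0.3, 0, 0, 0, -1], [0, 0, -0.46, 0, 0, 0, -1], [0, 0, -0.6, 0, 0, 0, -1], [0, 0, -0.74, 0, 0, 0, -1], [0, 0, -0.82, 0, 0, 0, -1], [0, 0, -0.82, 0, 0, 0, -1]],
])

```text
time_s: 38.95
ee_pos: [0.6559, -0.1861, 0.2676]
eef_rot: [3.136, 0.002, 1.571]
force: [0.0, -0.0, -1.0]
grip_width: 0.0077
grip_force: 38.7
```

```bash
python3 - <<'E'
from m1 import *
o=get_obs();print(o["ee_pos"],o["grip_width"],o["force"])
bowls(camera("top"),"top");bowls(camera("side"),"side")
E
```

```text
[ 0.65593641 -0.18606783  0.26762907] 0.007688469441453397 [ 0.04351386 -0.00620144 -1.00492075]
top bowl [0.6054 0.3103] fit [0.605  0.3097] 0.0439 hull [0.604  0.3041] 0.0515 top 0.1582 535
side bowl [ 0.6992 -0.1909] fit [ 0.6983 -0.1885] 0.0428 hull [ 0.6894 -0.1983] 0.0519 top 0.2556 172
side bowl [0.6033 0.3029] fit [0.6031 0.3035] 0.0431 hull [0.5937 0.268 ] 0.069 top 0.1566 133
```

Call:
play_rows([
  [[0.07, -0.01, 0, 0, 0, 0, -1], [0.2, -0.04, 0, 0, 0, 0, -1], [0.36, -0.07, 0, 0, 0, 0, -1], [0.52, -0.1, 0, 0, 0, 0, -1], [0.68, -0.13, 0, 0, 0, 0, -1], [0.84, -0.16, 0, 0, 0, 0, -1], [1, -0.19, 0, 0, 0, 0, -1]],
])

```text
time_s: 39.75
ee_pos: [0.6065, 0.0666, 0.262]
eef_rot: [-3.139, -0.0, 1.571]
force: [-0.6, 0.2, -0.9]
grip_width: 0.0076
grip_force: 38.7
```

Call:
play_rows([
  [[0.16, -0.03, 0, 0, 0, 0, -1], [0.32, -0.06, 0, 0, 0, 0, -1], [0.48, -0.09, 0, 0, 0, 0, -1], [0.64, -0.12, 0, 0, 0, 0, -1], [0.8, -0.15, 0, 0, 0, 0, -1], [0.93, -0.18, 0, 0, 0, 0, -1], [0.99, -0.189, 0, 0, 0, 0, -1], [0.99, -0.189, 0.06, 0, 0, 0, -1], [0.99, -0.189, 0.14, 0, 0, 0, -1], [0.99, -0.189, 0.16, 0, 0, 0, -1]],
])

```text
time_s: 40.75
ee_pos: [0.5597, 0.3111, 0.2204]
eef_rot: [-3.137, 0.002, 1.571]
force: [0.3, 0.1, -1.3]
grip_width: 0.0075
grip_force: 38.7
```

Call:
play_rows([
  [[0, 0, 0.03, 0, 0, 0, -1], [0, 0, 0.07, 0, 0, 0, -1], [0, 0, 0.11, 0, 0, 0, -1], [0, 0, 0.135, 0, 0, 0, -1], [0, 0, 0.145, 0, 0, 0, -1], [0, 0, 0.145, 0, 0, 0, -1], [0, 0, 0.145, 0, 0, 0, -1]],
])

```text
time_s: 41.45
ee_pos: [0.561, 0.3116, 0.1876]
eef_rot: [3.141, -0.0, 1.57]
force: [-0.0, -0.1, -1.3]
grip_width: 0.0074
grip_force: 38.7
```

Call:
play_rows([
  [[0, 0, 0.01, 0, 0, 0, -1], [0, 0, 0.018, 0, 0, 0, -1], [0, 0, 0.024, 0, 0, 0, -1], [0, 0, 0.028, 0, 0, 0, -1], [0, 0, 0.03, 0, 0, 0, -1], [0, 0, 0.03, 0, 0, 0, -1]],
])

```text
time_s: 42.05
ee_pos: [0.5609, 0.3114, 0.1803]
eef_rot: [3.141, -0.0, 1.57]
force: [-2.1, -2.3, 6.3]
grip_width: 0.0077
grip_force: 38.8
```

Call:
play_rows([
  [[0, 0, 0, 0, 0, 0, -0.4], [0, 0, 0, 0, 0, 0, -0.4], [0, 0, 0, 0, 0, 0, -0.4], [0, 0, -0.06, 0, 0, 0, -0.4], [0, 0, -0.18, 0, 0, 0, -0.4], [0, 0, -0.28, 0, 0, 0, 0.4], [-0.18, 0, -0.28, 0, 0, 0, 0.4], [-0.36, 0, -0.28, 0, 0, 0, 0.4], [-0.54, 0, -0.28, 0, 0, 0, 0.4], [-0.7, 0, -0.28, 0, 0, 0, 0.4]],
])

```text
time_s: 43.05
ee_pos: [0.5606, 0.1347, 0.251]
eef_rot: [3.14, -0.0, 1.57]
force: [0.0, 0.0, -0.0]
grip_width: 0.0642
grip_force: 0.0
```

Call:
play_rows([
  [[-0.14, -0.03, 0, 0, 0, 0, 0.4], [-0.2, -0.06, 0, 0, 0, 0, 0.4], [-0.2, -0.06, 0, 0, 0, 0, 0.4]],
])

```text
time_s: 43.35
ee_pos: [0.5454, 0.0855, 0.2508]
eef_rot: [3.14, -0.0, 1.569]
force: [-0.2, -0.3, -0.2]
grip_width: 0.0657
grip_force: 0.0
```

```bash
python3 - <<'E'
from m1 import *
o=get_obs();print(o["ee_pos"],o["grip_width"],o["force"])
c=camera("top");bowls(c,"top");P=cloud(c);z=P[...,2]
def knob(P):
    k=(P[...,2]>.118)&(P[...,2]<.14)&(abs(P[...,0]-.52)<.06)&(abs(P[...,1]+.01)<.06);q=P[k]
    if len(q):print("knob",len(q),((q.max(0)+q.min(0))/2).round(4),q.max(0),q.min(0))
knob(P)
# tank rim circle
rm=(abs(z-.126)<.004)&(abs(np.hypot(P[...,0]-.605,P[...,1]-.309)-.0755)<.012)
print("rim",rm.sum(),fitc(P[rm][:,:2]))
c=camera("side");bowls(c,"side");P=cloud(c);knob(P)
im=cv2.cvtColor(c["frame"],cv2.COLOR_RGB2BGR)[90:290,150:400];cv2.imwrite("pics/s5.png",cv2.resize(im,None,fx=3,fy=3,interpolation=cv2.INTER_CUBIC))
E
```

```text
[0.5454378  0.08545684 0.25082104] 0.06574602134119863 [-0.20280985 -0.29633613 -0.23698096]
top bowl [0.6048 0.3225] fit [0.6047 0.3111] 0.0435 hull [0.6041 0.3097] 0.0476 top 0.1721 356
knob 168 [ 0.522  -0.0045  0.126 ] [0.53735614 0.01090024 0.1340456 ] [ 0.50660548 -0.01994298  0.1180488 ]
rim 85 (array([0.60440205, 0.31053003]), np.float64(0.07839213093612074))
side bowl [0.6141 0.295 ] fit [0.6061 0.3026] 0.0405 hull [0.5888 0.2577] 0.0695 top 0.1707 63
knob 95 [ 0.5216 -0.0094  0.1255] [0.53680793 0.00848538 0.13256958] [ 0.50632614 -0.02727328  0.11836542]
```

View pics/s5.png

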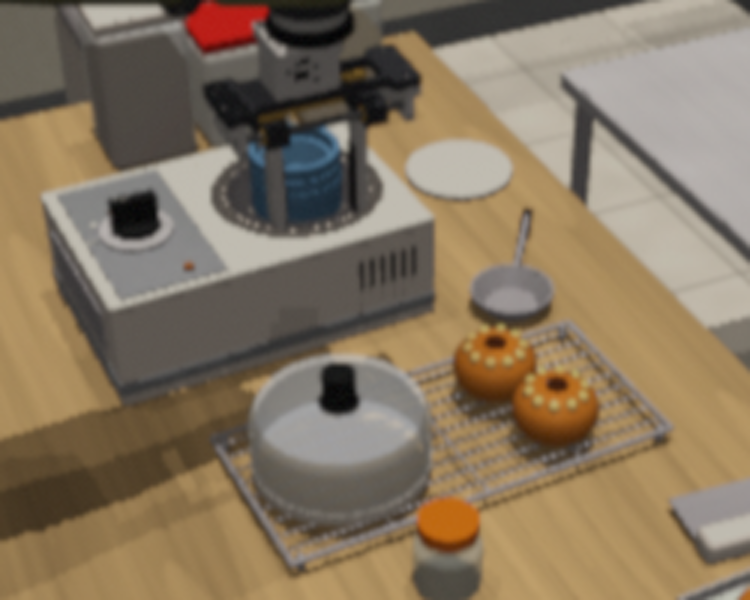

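The five-bowl stack stands in the tank, with its top at 0.171 m as expected, and the cover is where I left it, knob at crop (339,388). Fetching the cover.

Call:
play_rows([
  [[-0.18, -0.05, 0, 0, 0, 0, 0.4], [-0.33, -0.09, 0, 0, 0, 0, 0.4], [-0.37, -0.096, 0.04, 0, 0, 0, 0.4], [-0.37, -0.096, 0.16, 0, 0, 0, 0.4], [-0.37, -0.096, 0.32, 0, 0, 0, 0.4], [-0.37, -0.096, 0.44, 0, 0, 0, 0.4], [-0.37, -0.096, 0.51, 0, 0, 0, 0.4], [-0.37, -0.096, 0.532, 0, 0, 0, 0.4], [-0.37, -0.096, 0.534, 0, 0, 0, 0.4], [-0.37, -0.096, 0.534, 0, 0, 0, 0.2]],
], grip_force=30)

```text
time_s: 44.45
ee_pos: [0.5223, -0.0054, 0.1171]
eef_rot: [3.14, 0.0, 1.571]
force: [0.4, 0.9, -0.2]
grip_width: 0.0608
grip_force: 0.0
```

Call:
play_rows([
  [[0, 0, 0, 0, 0, 0, -1], [0, 0, 0, 0, 0, 0, -1], [0, 0, 0, 0, 0, 0, -1], [0, 0, 0, 0, 0, 0, -1], [0, 0, 0, 0, 0, 0, -1], [0, 0, 0, 0, 0, 0, -1], [0, 0, 0, 0, 0, 0, -1], [0, 0, 0, 0, 0, 0, -1]],
])

```text
time_s: 45.25
ee_pos: [0.5218, -0.006, 0.1165]
eef_rot: [3.141, 0.0, 1.57]
force: [-1.0, 0.5, 6.0]
grip_width: 0.0314
grip_force: 30.0
```

Call:
play_rows([
  [[0, 0, -0.06, 0, 0, 0, -1], [0, 0, -0.16, 0, 0, 0, -1], [0, 0, -0.3, 0, 0, 0, -1], [0, 0, -0.46, 0, 0, 0, -1], [0, 0, -0.6, 0, 0, 0, -1], [0, 0, -0.72, 0, 0, 0, -1], [0, 0, -0.78, 0, 0, 0, -1], [0, 0, -0.8, 0, 0, 0, -1], [0.06, 0, -0.8, 0, 0, 0, -1], [0.162, 0, -0.8, 0, 0, 0, -1]],
])

```text
time_s: 46.25
ee_pos: [0.5214, 0.0348, 0.3147]
eef_rot: [-3.139, 0.0, 1.569]
force: [1.0, 0.5, -2.2]
grip_width: 0.0314
grip_force: 30.0
```

Call:
play_rows([
  [[0.12, 0.04, 0, 0, 0, 0, -1], [0.26, 0.09, 0, 0, 0, 0, -1], [0.4, 0.13, 0, 0, 0, 0, -1], [0.55, 0.18, 0, 0, 0, 0, -1], [0.7, 0.23, 0, 0, 0, 0, -1], [0.84, 0.28, 0, 0, 0, 0, -1], [0.95, 0.31, 0, 0, 0, 0, -1], [1, 0.333, 0, 0, 0, 0, -1], [1.0, 0.333, 0, 0, 0, 0, -1]],
])

```text
time_s: 47.15
ee_pos: [0.6045, 0.2868, 0.3134]
eef_rot: [-3.138, 0.001, 1.573]
force: [0.3, -0.1, -2.8]
grip_width: 0.0314
grip_force: 30.0
```

Call:
play_rows([
  [[0.05, 0, 0, 0, 0, 0, -1], [0.1, 0, 0.02, 0, 0, 0, -1], [0.1, 0, 0.08, 0, 0, 0, -1], [0.1, 0, 0.15, 0, 0, 0, -1], [0.1, 0, 0.22, 0, 0, 0, -1], [0.1, 0, 0.28, 0, 0, 0, -1], [0.1, 0, 0.32, 0, 0, 0, -1], [0.1, 0, 0.34, 0, 0, 0, -1], [0.1, 0, 0.34, 0, 0, 0, -1], [0.1, 0, 0.34, 0, 0, 0, -1]],
])

```text
time_s: 48.15
ee_pos: [0.6052, 0.3097, 0.232]
eef_rot: [3.141, -0.0, 1.57]
force: [-0.2, -0.4, -1.9]
grip_width: 0.0317
grip_force: 30.0
```

Call:
play_rows([
  [[0, 0, 0.015, 0, 0, 0, -1], [0, 0, 0.027, 0, 0, 0, -1], [0, 0, 0.037, 0, 0, 0, -1], [0, 0, 0.047, 0, 0, 0, -1], [0, 0, 0.055, 0, 0, 0, -1], [0, 0, 0.06, 0, 0, 0, -1], [0, 0, 0.062, 0, 0, 0, -1], [0, 0, 0.062, 0, 0, 0, -1]],
])

```text
time_s: 48.95
ee_pos: [0.605, 0.3096, 0.2166]
eef_rot: [3.141, -0.0, 1.571]
force: [-4.0, -1.3, 4.8]
grip_width: 0.0314
grip_force: 30.0
```

Call:
play_rows([
  [[0, 0, 0, 0, 0, 0, 0.1], [0, 0, 0, 0, 0, 0, 0.1], [0, 0, 0, 0, 0, 0, 0.1], [0, 0, -0.08, 0, 0, 0, 0.1], [0, 0, -0.22, 0, 0, 0, 0.1], [0, 0, -0.36, 0, 0, 0, 0.1], [0, -0.15, -0.36, 0, 0, 0, 0.1], [0, -0.33, -0.36, 0, 0, 0, 0], [0, -0.52, -0.36, 0, 0, 0, 0], [0, -0.712, -0.36, 0, 0, 0, 0]],
])

```text
time_s: 49.95
ee_pos: [0.4253, 0.3093, 0.3054]
eef_rot: [3.142, -0.0, 1.57]
force: [0.9, 0.9, 0.9]
grip_width: 0.047
grip_force: 0.0
```

Call:
play_rows([
  [[0, 0, 0, 0, 0, -0.023, 0], [0, 0, 0, 0, 0, -0.046, 0], [0, 0, 0, 0, 0, -0.069, 0], [0, 0, 0, 0, 0, -0.092, 0], [0, 0, 0, 0, 0, -0.115, 0], [0, 0, 0, 0, 0, -0.138, 0], [0, 0, 0, 0, 0, -0.161, 0], [0, 0, 0, 0, 0, -0.184, 0], [0, 0, 0, 0, 0, -0.207, 0], [0, 0, 0, 0, 0, -0.23, 0]],
])

```text
time_s: 50.95
ee_pos: [0.4271, 0.3096, 0.3057]
eef_rot: [3.141, 0.0, 3.022]
force: [-0.0, 0.4, 0.1]
grip_width: 0.0469
grip_force: 0.0
```

```bash
python3 - <<'E'
from m1 import *
o=get_obs();print(o["ee_pos"],o["eef_rot"],o["grip_width"],o["force"])
c=camera("top");P=cloud(c)
for nm,c in(("top",c),("side",camera("side"))):
    P=cloud(c);k=(P[...,2]>.215)&(P[...,2]<.24)&(np.hypot(P[...,0]-.605,P[...,1]-.309)<.035);q=P[k]
    if len(q):print(nm,"knob",len(q),((q.max(0)+q.min(0))/2).round(4),q.max(0))
    d=(P[...,2]>.15)&(P[...,2]<.172)&(np.hypot(P[...,0]-.427,P[...,1]-.3)<.05);q=P[d]
    if len(q)>5:print("bar",len(q),cv2.minAreaRect(q[:,:2].astype(np.float32)*1000),q.max(0))
save(c,"s6.png")
E
```

```text
[0.42714202 0.30962841 0.3057204 ] [3.14138226e+00 2.58129507e-04 3.02157460e+00] 0.04692876888657692 [-0.01503226  0.35917353  0.08169395]
top knob 259 [0.605  0.3094 0.2239] [0.62056554 0.32511036 0.23245872]
bar 212 ((426.7810974121094, 301.0180969238281), (14.326841354370117, 47.38167953491211), 87.7197494506836) [0.45023961 0.30880451 0.16649589]
side knob 77 [0.604  0.303  0.2233] [0.61928471 0.31895028 0.23159452]
bar 89 ((425.88433837890625, 293.9548645019531), (22.280048370361328, 48.351654052734375), 82.32889556884766) [0.45090865 0.30709471 0.16590841]
```

View pics/s6.png

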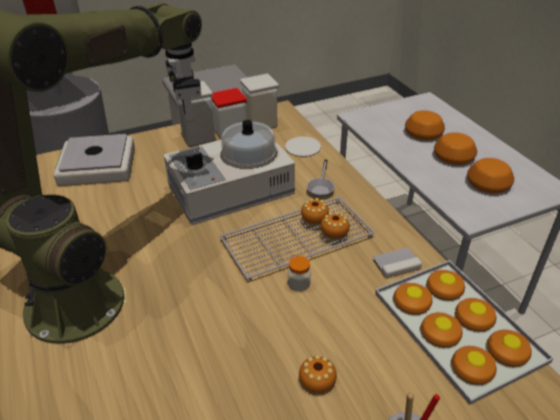

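The cover is back on the tank, at (248,142), with its knob where it started. Now the dial.

Call:
play_rows([
  [[-0.005, -0.044, 0.05, 0, 0, -0.0145, 0], [-0.005, -0.044, 0.16, 0, 0, -0.0145, 0], [-0.005, -0.044, 0.3, 0, 0, -0.0145, 0], [-0.005, -0.044, 0.43, 0, 0, -0.0145, 0], [-0.005, -0.044, 0.52, 0, 0, -0.0145, 0], [-0.005, -0.044, 0.57, 0, 0, -0.0145, 0], [-0.005, -0.044, 0.59, 0, 0, -0.0145, 0], [-0.005, -0.044, 0.59, 0, 0, -0.0145, 0]],
], grip_force=25)

```text
time_s: 51.85
ee_pos: [0.4271, 0.2986, 0.1585]
eef_rot: [3.141, 0.0, 3.105]
force: [-0.0, 0.5, 0.3]
grip_width: 0.0472
grip_force: 0.0
```

Call:
play_rows([
  [[0, 0, 0, 0, 0, 0, -1], [0, 0, 0, 0, 0, 0, -1], [0, 0, 0, 0, 0, 0, -1], [0, 0, 0, 0, 0, 0, -1], [0, 0, 0, 0, 0, 0, -1], [0, 0, 0, 0, 0, 0, -1], [0, 0, 0, 0, 0, 0, -1]],
])

```text
time_s: 52.55
ee_pos: [0.4271, 0.3002, 0.1586]
eef_rot: [3.138, 0.001, 3.107]
force: [0.8, 14.6, -2.8]
grip_width: 0.0136
grip_force: 25.0
```

Call:
play_rows([
  [[0, 0.006, 0, 0, 0, 0, -1], [0, 0.01, 0, 0, 0, 0, -1], [0, 0.01, 0, 0, 0, 0, -1]],
])

```text
time_s: 52.85
ee_pos: [0.4271, 0.3006, 0.1586]
eef_rot: [-3.141, 0.0, 3.107]
force: [-1.8, -3.8, 5.9]
grip_width: 0.0139
grip_force: 25.0
```

Call:
play_rows([
  [[0, 0, 0, 0, 0, 0.022, -1], [0, 0, 0, 0, 0, 0.044, -1], [0, 0, 0, 0, 0, 0.066, -1], [0, 0, 0, 0, 0, 0.088, -1], [0, 0, 0, 0, 0, 0.11, -1], [0, 0, 0, 0, 0, 0.132, -1], [0, 0, 0, 0, 0, 0.154, -1], [0, 0, 0, 0, 0, 0.176, -1], [0, 0, 0, 0, 0, 0.198, -1], [0, 0, 0, 0, 0, 0.211, -1]],
])

```text
time_s: 53.85
ee_pos: [0.4266, 0.3001, 0.1585]
eef_rot: [-3.14, 0.002, 1.775]
force: [-4.9, -9.3, 10.3]
grip_width: 0.0138
grip_force: 25.0
```

Call:
play_rows([
  [[0, 0, 0, 0, 0, 0, -1], [0, 0, 0, 0, 0, 0, -1], [0, 0, 0, 0, 0, 0, -0.2], [0, 0, 0, 0, 0, 0, -0.2], [0, 0, 0, 0, 0, 0, -0.2], [0, 0, -0.1, 0, 0, 0, -0.2], [0, 0, -0.25, 0, 0, 0, -0.2], [-0.15, 0, -0.4, 0, 0, 0, -0.2], [-0.3, 0, -0.5, 0, 0, 0, -0.2], [-0.3, 0, -0.5, 0, 0, 0, -0.2]],
])

```text
time_s: 54.85
ee_pos: [0.4442, 0.2253, 0.287]
eef_rot: [3.135, -0.001, 1.778]
force: [0.1, -0.2, -0.2]
grip_width: 0.0373
grip_force: 0.0
```

```bash
python3 - <<'E'
from m1 import *
o=get_obs();print(o["ee_pos"],o["eef_rot"],o["grip_width"],o["force"])
c=camera("top");P=cloud(c)
d=(P[...,2]>.155)&(P[...,2]<.172)&(np.hypot(P[...,0]-.427,P[...,1]-.3)<.05);q=P[d]
if len(q)>5:print("bar",len(q),cv2.minAreaRect(q[:,:2].astype(np.float32)*1000),q.max(0))
save(c,"t7.png")
E
```

```text
[0.44421186 0.2252847  0.28700429] [ 3.13549364e+00 -6.53667936e-04  1.77821822e+00] 0.037299574788639614 [ 0.10048616 -0.20859742 -0.20037193]
bar 29 ((428.9663391113281, 285.4013366699219), (12.474760055541992, 18.21424674987793), 7.992628574371338) [0.43623561 0.29505016 0.16606877]
```

View pics/t7.png

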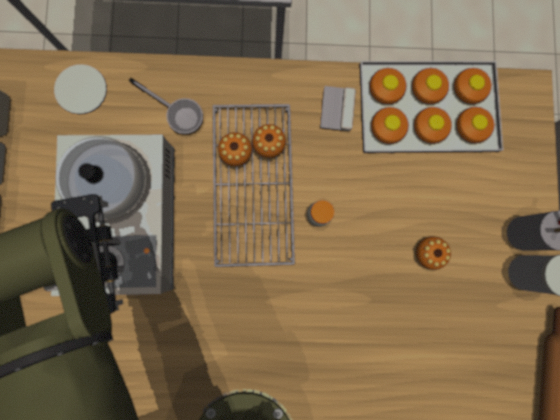

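The arm hides the dial, so I'll back off to check it.

Call:
play_rows([
  [[-0.17, 0, 0, 0, 0, 0, -0.2], [-0.34, 0, -0.05, 0, 0, 0, -0.2], [-0.51, 0, -0.1, 0, 0, 0, -0.2], [-0.68, 0, -0.1, 0, 0, 0, -0.2], [-0.85, 0, -0.1, 0, 0, 0, -0.2], [-0.95, 0, -0.1, 0, 0, 0, -0.2], [-0.95, 0, -0.1, 0, 0, 0, -0.2], [-0.95, 0, -0.1, 0, 0, 0, -0.2]],
])

```text
time_s: 55.7
ee_pos: [0.4922, -0.0039, 0.3072]
eef_rot: [-3.14, -0.001, 1.781]
force: [0.9, 0.3, 0.3]
grip_width: 0.0374
grip_force: 0.0
```

```bash
python3 - <<'E'
from m1 import *
o=get_obs();print(o["ee_pos"],o["force"])
c=camera("top");P=cloud(c)
d=(P[...,2]>.155)&(P[...,2]<.172)&(np.hypot(P[...,0]-.427,P[...,1]-.3)<.05);q=P[d]
if len(q)>5:print("bar",len(q),cv2.minAreaRect(q[:,:2].astype(np.float32)*1000),q.max(0))
k=(P[...,2]>.215)&(P[...,2]<.24)&(np.hypot(P[...,0]-.605,P[...,1]-.309)<.035);q=P[k]
print("knob",len(q),((q.max(0)+q.min(0))/2).round(4),q.max(0))
im=cv2.cvtColor(c["frame"],cv2.COLOR_RGB2BGR)[130:300,45:180];cv2.imwrite("pics/dial1.png",cv2.resize(im,None,fx=3.5,fy=3.5,interpolation=cv2.INTER_CUBIC))
E
```

```text
[ 0.49216934 -0.00392713  0.30718469] [0.86833538 0.2762333  0.26835453]
bar 174 ((426.8307800292969, 301.6844482421875), (14.014118194580078, 49.628440856933594), 12.351399421691895) [0.43622668 0.3263239  0.16715196]
knob 260 [0.6049 0.3097 0.2242] [0.62070029 0.32566212 0.23321517]
```

View pics/dial1.png

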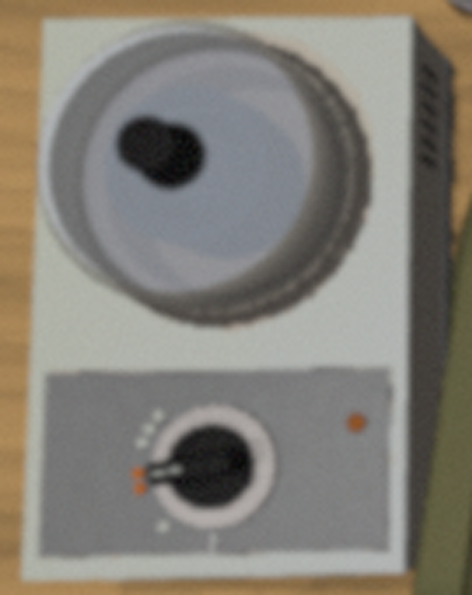

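The bar lies at 102.4°, against a wanted 102.1°. Its pointer is on the orange dots, at crop (140,480), and the cover sits in its starting position. I'm handing the job in.

```bash
python3 -c "
from station import workorder
print(workorder.hand_in())"
```

```text
the job is handed in; nothing more can be done
None
```

The job is handed in at about 56 s of the 210 s, with no verdict returned: by my measurements all five bowls are nested home in the tank, the cover is seated over the rim, the dial is on the two orange dots, and the buns and jar look unmoved.

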